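# Put a sample cup into the drying cabinet and start the cycle

## Task

Slide the clear front sash of the small white drying cabinet all the way up by its black tab, stand the steel cup from the worktop upright on the cabinet floor, wholly inside and beside the aluminium dish that is already there, and slide the sash fully down again. Then start the cycle: press the round button on the cabinet roof all the way in and let it go. Do not push the dish about, and leave the sample bottle and the spanner on the worktop where they are.

Things in the scene. Friction and masses are not known exactly. Their poses are not given: they have to be found in the camera images.
- cabinet: White drying cabinet, fixed, 118 mm deep (x), 220 wide (y), roof top 177 mm up. Origin: centre of its underside, on the worktop; x points into it, away from its front; z up. Only the front (x -59 mm) is open, behind a clear sash that runs between two upright aluminium guides (x -75 to -57, beyond y +-97, up to z 228). The raised sash stands as a wall above the opening: lean the tool to reach in.
- cabinet_floor (a point): Centre of the cabinet's floor plate, on its upper face, 12 mm above the worktop; axes as the cabinet's. The floor is level, without a sill, from x -59 (front edge) to +51 mm (back wall); inner side walls at y +-102 mm; underside of the roof 157 mm above it. With the sash fully up the opening is 149 mm high.
- sash (a joint): Height (m) by which the clear sash is raised: 0 = fully down, 0.148 = fully up. It stays where it is left (friction 5 N, weight 2.5 N). The sash is 202 mm wide, 7 mm thick, at cabinet x -65 mm, and reaches from its lower edge (13 mm above the worktop when down) 157 mm up.
- sash_tab (a point): Point to grip on the sash's black tab, which stands up from the middle of the sash's top edge: 10 mm thick (cabinet x), 36 mm wide (cabinet y); its top is 18 mm above this point and it is free for 20 mm below this point. Pinch it from above, then lift. Moves with the sash; axes as the cabinet's.
- start_button (a joint): Travel (m) of the spring push button: 0 = out, 0.006 = fully pressed; needs about 5 N and springs back.
- start_button_top (a point): Centre of the top of the round steel button cap (26 mm across, pressed straight down) on the cabinet roof, in the right rear part.
- steel_cup: Plain steel cup, open at the top, standing on the worktop: 54 mm across the rim, 44 mm across the foot, 42 mm high, about 0.11 kg. Origin: centre of its underside; z up. Grip it from outside.
- dish: Shallow aluminium dish, 65 mm across, 18 mm high, 20 g, already standing in the cabinet near its left wall (cabinet y about +66 mm). Origin: centre of its underside. Leave it there.
- bottle: White plastic sample bottle with screw cap, 47 mm across, 81 mm high, standing loose on the worktop, left or right of the cup. Origin: centre of its underside; z up. Bystander.
- spanner: Steel spanner, 218 x 36 x 8 mm, lying loose across the front of the worktop. Origin: centre of its underside, x along its length. Bystander.
There are look-alikes about, which are no part of the job. There is more than one size of the steel_cup; the job needs the larger.

How it is judged:
By the outcome, as a careful person would: the job done as asked, in the order asked, and still so for the second after the job is handed in, with the robot touching nothing.
It also fails if it takes over 61 s, if anything falls off the work surface, if the arm or the gripper's body presses on something with over 40 N, if the wrist force passes 120 N, or if a joint passes its speed limit or range.

## Robot

A 6-joint arm with a two-finger parallel gripper is mounted at the origin on a cart in front of the work surface, level with it; the furniture and walls round the work are solid. World frame = base frame: x ahead of the robot, y to its left, z up, the work surface at z = 0. Lengths are in m, angles in rad, forces in N, time in s.
With the tool pointing down it reaches from about 0.25 to 0.725 m from the base axis. Payload 4 kg.
Tool frame: the origin (TCP) lies at the very end of the fingers, on their centre line; the grasp point (between the pads) lies 19 mm behind it; z points along the fingers, y is the line along which they close (so a half turn about z gives the same grasp; the last joint's range is limited). The gripper opens to 85 mm and grips with 20 to 120 N. Pads are 22 mm wide; open, the fingers measure 114 mm over their backs; the gripper's body (76 mm by 85 mm) begins 54 mm behind the grasp point. The pads swing forward as they close: fully open they stand 13 mm farther back than shut.
Start: joints at [1.206, 0.241, 0.005, 1.335, 0, 1.571], TCP at [0.178, 0.467, 0.231] pointing down, gripper open.
Joint ranges: [-2.72, 2.72], [-1.05, 1.87], [-1.09, 1.28], [-1.99, 2.15], [-1.42, 1.44], [-3.14, 3.14]. Speed limits (rad/s): [2.79, 2.79, 3.14, 3.14, 3.14, 3.14].

## Interface

Orientations are given as a unit quaternion [x, y, z, w].
In Python, from workcell import monitor, viewer, job gives the robot as it stands.
- The arm moves only by the tool arm_command, never from a script. Its argument "increments" is a list of rows, each an object of numbers: "dx", "dy", "dz": the shift along the tool's x, y, z in cm; "wx", "wy", "wz": the turn, a rotation vector about the tool's x, y, z in rad; "grip": the finger opening in cm, from 0 to 8.54. In form: [{"dx": .., "dy": .., "dz": .., "wx": .., "wy": .., "wz": .., "grip": ..}, ...]. A call has 1 to 10 rows; each row is the pose to reach, as a shift and turn from the pose commanded when the call began, along the tool's axes at that moment; what a row does not reach only later rows make up. A row lasts 1/10 s, in which the tool goes at most 50 mm and 8.59 degrees, less where a joint would pass 70% of its speed; a pose out of reach is approached as far as the arm can. A call with a gripper value outside its range is refused whole. The fingers move at their own pace and stop on an object; the grip force is fixed at half the most. Time passes only in rows, so rows that repeat a pose let the fingers close. It gives the time, the measured TCP pose, the force, the opening and the grip force at its end, in the units of the state.
- monitor.get_obs(): the state, without advancing time (a new reading comes with each control period).
- viewer.camera(name): name is "scene" or "top" or "wrist"; returns (picture, depth): 400x640x3 uint8, red, green, blue; 400x640 float32, m along the optical axis (not along the pixel's ray), 0 where there is no reading.
- viewer.get_calibration(name): a dict with "fovy" (degrees; the focal length in pixels is half the picture's height over the tangent of half this angle, whatever the lens; pixels are square), "cx", "cy" (the principal point, pixels), "view" (4x4, takes a point from world to camera coordinates). Camera axes: x right, y up, looking along -z (the intrinsics and any distortion apply to the point x, -y, -z); pixel columns grow to the right and rows downward; lengths in m; the calibration is good to about 2 mm. The wrist camera is an equidistant fisheye: a pixel r from the principal point sees the ray r / f radians off the axis. A picture is of the moment at which its call begins: read the wrist's pose just before it. get_calibration takes no time and is no camera call; for the wrist camera it gives the pose at the moment of the call.
- job.job_done(): hands the job in; it is judged then, once.
The state is a dict: "clock": time; "joint_pos": joint angles; "joint_vel": joint speeds; "tau": joint torques, N m; "eef_pos": TCP position; "tool_rot": TCP orientation; "ft_force": force on the tool from outside, world axes, zero at the start; "ft_torque": the same for the moment, N m; "grip_width": finger opening in m; "grasp_force": force on a finger pad.
Only numpy, scipy, OpenCV 4.12 (cv2) and the standard library are available. Lean on these libraries where they do the work, as an engineer would, in place of code of your own. Each camera call takes 0.05 s, during which the arm holds its last target. There are 200 camera calls.

## Working session

There is one attempt and no reset: what is moved stays moved. The work goes in short steps, Python scripts to look and compute and a tool call to move; the robot and the scene stay as the last step left them, time stands still between calls to the robot, and variables do not carry over. Pictures are saved under pics/ and viewed, at most 10 in all, crops included, and the job is handed in when it is done.

Besides the shell and the picture viewer there is one more tool, called after "Request:" as name([rows], argument=value, ...), one row to a line, values as JSON. arm_command: Moves the arm, as the interface text tells. Its arguments: {"type":"object","properties":{"increments":{"type":"array","items":{"type":"object","properties":{"dx":{"type":"number"},"dy":{"type":"number"},"dz":{"type":"number"},"wx":{"type":"number"},"wy":{"type":"number"},"wz":{"type":"number"},"grip":{"type":"number"}}}}},"required":["increments"]}

```bash
mkdir -p pics; ls; cat > h.py <<'E'
import numpy as np, cv2
from workcell import monitor, viewer, job
from scipy.spatial.transform import Rotation as R
def grab(n):
    c=viewer.get_calibration(n); p,d=viewer.camera(n)
    np.savez('pics/%s.npz'%n,p=p,d=d,view=np.array(c['view']),k=[c['fovy'],c['cx'],c['cy']]); return p,d
def world(n):
    z=np.load('pics/%s.npz'%n); d=z['d']; f=200/np.tan(np.radians(z['k'][0]/2)); 
    v,u=np.mgrid[0:400,0:640]
    P=np.stack([(u-z['k'][1])/f*d,-(v-z['k'][2])/f*d,-d,np.ones_like(d)],-1)
    W=P@np.linalg.inv(z['view']).T
    W[d==0]=np.nan
    return z['p'],W[...,:3]
E
python3 - <<'E'
from h import *
o=monitor.get_obs(); print({k:np.round(v,3) for k,v in o.items()})
for n in('scene','top'):
    p,d=grab(n); c=viewer.get_calibration(n); print(n,{k:np.round(v,3).tolist() for k,v in c.items()})
    cv2.imwrite('pics/%s0.png'%n,p[...,::-1])
E
```

```text
pics
{'clock': np.float64(0.0), 'joint_pos': array([1.206, 0.241, 0.004, 1.335, 0.   , 1.571]), 'joint_vel': array([-0.002,  0.001,  0.001,  0.001,  0.   ,  0.001]), 'tau': array([-0.0000e+00, -3.7232e+01,  2.5241e+01,  1.7000e-02,  0.0000e+00,
        0.0000e+00]), 'eef_pos': array([0.178, 0.466, 0.23 ]), 'tool_rot': array([ 0.181,  0.983, -0.001, -0.   ]), 'ft_force': array([0.064, 0.903, 0.613]), 'ft_torque': array([-0.006,  0.016,  0.036]), 'grasp_force': np.float64(0.0), 'grip_width': np.float64(0.086)}
scene {'fovy': 43.222, 'cx': 320.876, 'cy': 202.131, 'view': [[0.614, -0.789, -0.024, -0.118], [0.468, 0.339, 0.816, -0.401], [-0.635, -0.512, 0.578, -1.012], [0.0, 0.0, 0.0, 1.0]]}
top {'fovy': 42.999, 'cx': 310.861, 'cy': 182.988, 'view': [[0.332, -0.943, -0.002, 0.045], [0.743, 0.26, 0.616, -0.48], [-0.581, -0.206, 0.787, -1.194], [0.0, 0.0, 0.0, 1.0]]}
```

View pics/scene0.png

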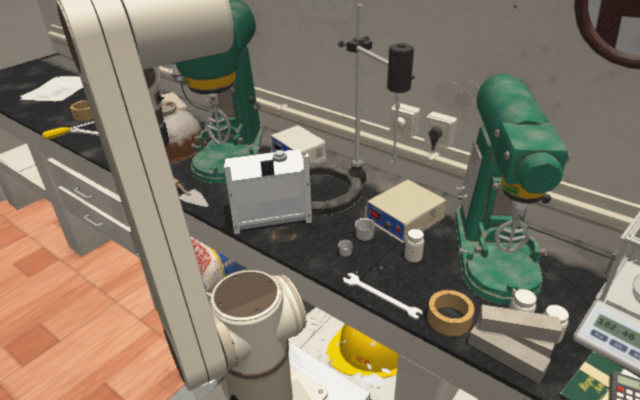

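View pics/top0.png

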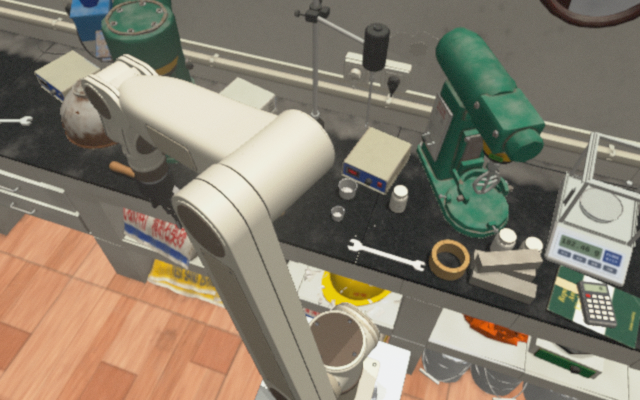

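The scene view shows the cabinet at about (268,190), with its black tab near (267,165) and the button near (280,155). There are two steel cups, at (364,229) and (345,247); the farther one looks larger, so it fits the description. The bottle is at (414,245) and the spanner at (382,296). I'll measure these and confirm in one crop.

```bash
python3 - <<'E'
from h import *
p,W=world('scene')
def pr(n,u0,u1,v0,v1,zlo,zhi):
    w=W[v0:v1,u0:u1].reshape(-1,3); w=w[(w[:,2]>zlo)&(w[:,2]<zhi)]
    lo,hi=np.nanpercentile(w,[2,98],axis=0); print(n,len(w),lo.round(3),hi.round(3),((lo+hi)/2).round(3)); return w
pr('bigcup',352,376,214,243,.035,.06)
pr('bigcup',352,376,214,243,.01,.06)
pr('small',335,355,237,258,.01,.06)
pr('bottle',400,428,226,265,.02,.1)
pr('spanner',340,425,270,322,.004,.02)
w=pr('roof',222,316,140,190,.170,.181)
print(cv2.minAreaRect((w[:,:2]*1000).astype(np.float32)))
pr('button',270,292,148,162,.181,.20)
w=pr('guides',220,316,140,235,.15,.24)
for (u,v) in [(267,163),(267,168),(262,165),(272,165),(280,154),(268,175),(229,165),(305,158),(240,200),(300,200),(285,235)]: print((u,v),W[v,u].round(3))
a=cv2.resize(p[135:265,215:315],None,fx=4,fy=4,interpolation=2)
b=cv2.resize(p[200:265,330:430],None,fx=4,fy=4,interpolation=2)
b=cv2.copyMakeBorder(b,0,a.shape[0]-b.shape[0],0,0,0)
cv2.imwrite('pics/crop1.png',np.hstack([a,b])[...,::-1])
E
```

```text
bigcup 106 [0.532 0.105 0.035] [0.611 0.158 0.046] [0.571 0.131 0.04 ]
bigcup 385 [0.532 0.106 0.011] [0.617 0.162 0.043] [0.574 0.134 0.027]
small 141 [0.448 0.115 0.01 ] [0.486 0.15  0.031] [0.467 0.132 0.021]
bottle 616 [ 0.537 -0.047  0.022] [0.655 0.032 0.083] [ 0.596 -0.008  0.052]
spanner 502 [ 0.369 -0.139  0.004] [0.415 0.069 0.012] [ 0.392 -0.035  0.008]
roof 1520 [0.363 0.309 0.171] [0.575 0.511 0.181] [0.469 0.41  0.176]
((469.9908447265625, 413.2154541015625), (141.8457489013672, 223.39720153808594), 50.83063507080078)
button 120 [0.501 0.383 0.182] [0.537 0.421 0.199] [0.519 0.402 0.19 ]
guides 2583 [0.346 0.293 0.152] [0.569 0.505 0.224] [0.457 0.399 0.188]
(267, 163) [0.437 0.367 0.217]
(267, 168) [0.433 0.365 0.204]
(262, 165) [0.422 0.371 0.217]
(272, 165) [0.443 0.355 0.212]
(280, 154) [0.52  0.397 0.196]
(268, 175) [0.436 0.367 0.18 ]
(229, 165) [0.412 0.494 0.179]
(305, 158) [0.511 0.296 0.222]
(240, 200) [0.372 0.421 0.111]
(300, 200) [0.502 0.315 0.081]
(285, 235) [0.427 0.314 0.001]
```

View pics/crop1.png

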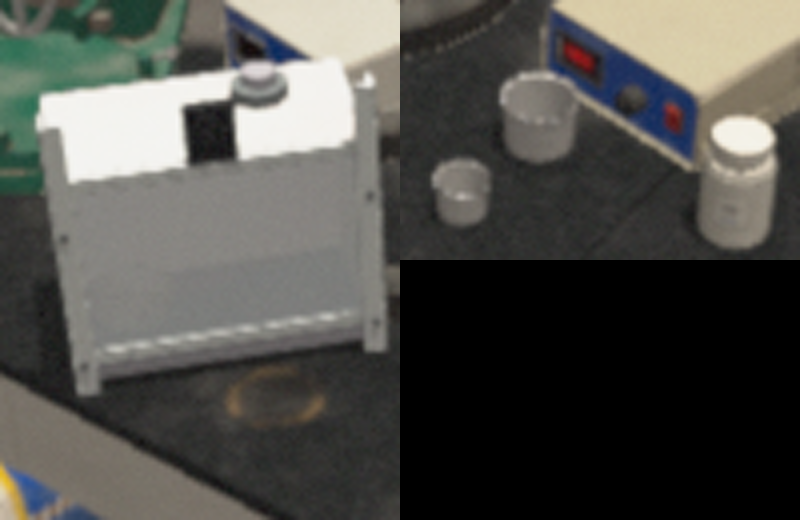

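The crop confirms it: the farther cup at scene (364,229) is clearly bigger than the near one at (345,247), so it is the one to take. The tab is at scene (267,168) and the button at (280,155). Next I'll refine the tab, guides and cup.

```bash
python3 - <<'E'
from h import *
p,W=world('scene')
b=np.zeros((400,640),bool); b[155:180,255:280]=p[155:180,255:280].max(-1)<60
w=W[b]; print('tab',len(w),np.percentile(w,[5,50,95],axis=0).round(3).tolist())
v,u=np.nonzero(b); print(u.min(),u.max(),v.min(),v.max())
for n,s in(('L',np.s_[160:185,220:236]),('R',np.s_[150:185,300:314])):
    w=W[s].reshape(-1,3); w=w[(w[:,2]>.186)&(w[:,2]<.232)]; print(n,len(w),np.percentile(w,[5,50,95],axis=0).round(4).tolist())
# sash/front plane line fit, roof corners
w=W[180:215,240:300].reshape(-1,3); w=w[(w[:,2]>.03)&(w[:,2]<.16)]
l=cv2.fitLine((w[:,:2]*1000).astype(np.float32),cv2.DIST_HUBER,0,.01,.01).ravel(); print('front',l,np.degrees(np.arctan2(l[1],l[0])))
# roof rect robust
w=W[140:190,222:316].reshape(-1,3); w=w[abs(w[:,2]-.177)<.004]
for yaw in(48,50,51,52,54):
    c,s=np.cos(np.radians(yaw)),np.sin(np.radians(yaw)); q=w[:,:2]@np.array([[c,-s],[s,c]]); lo,hi=np.percentile(q,[1.5,98.5],axis=0); print(yaw,lo.round(3),hi.round(3),(hi-lo).round(3))
def circ(name,s,z0,z1,r):
    from scipy.optimize import least_squares
    w=W[s].reshape(-1,3); w=w[(w[:,2]>z0)&(w[:,2]<z1)]
    m=np.median(w,axis=0)[:2]
    f=least_squares(lambda c:np.hypot(*(w[:,:2]-c[:2]).T)-c[2],[m[0]+.01,m[1]+.01,r],loss='soft_l1',f_scale=.002); print(name,len(w),f.x.round(4),np.abs(f.fun).mean().round(4))
circ('cup rim',np.s_[212:243,352:378],.037,.046,.027)
circ('cup mid',np.s_[212:243,352:378],.012,.038,.024)
circ('bottle',np.s_[226:265,400:428],.02,.06,.0235)
circ('small',np.s_[237:258,335:355],.015,.04,.017)
circ('button',np.s_[146:166,268:294],.183,.205,.013)
w=W[146:166,268:294].reshape(-1,3); w=w[w[:,2]>.19]; w=w[w[:,2]<.206]; print(np.percentile(w[:,2],[5,25,50,75,95]).round(4), np.median(w,axis=0))
E
```

```text
tab 146 [[nan, nan, nan], [nan, nan, nan], [nan, nan, nan]]
262 272 161 175
L 91 [[0.3419, 0.4236, 0.1883], [0.3485, 0.4285, 0.2087], [0.354, 0.4361, 0.2282]]
R 87 [[0.5044, 0.2897, 0.1901], [0.5104, 0.2948, 0.2098], [0.5179, 0.3009, 0.2287]]
front [  0.7707559  -0.6371306 435.48993   365.41385  ] -39.578182
48 [ 0.557 -0.179] [0.687 0.03 ] [0.13  0.209]
50 [ 0.554 -0.201] [0.684 0.008] [0.13  0.209]
51 [ 0.552 -0.212] [ 0.682 -0.003] [0.13  0.209]
52 [ 0.55  -0.223] [ 0.68  -0.014] [0.13  0.209]
54 [ 0.544 -0.245] [ 0.677 -0.036] [0.133 0.209]
cup rim 93 [0.5618 0.1298 0.0284] 0.009
cup mid 322 [0.5613 0.1306 0.0262] 0.0089
bottle 374 [ 0.5942 -0.0262  0.0527] 0.0057
small 106 [0.4661 0.1323 0.0175] 0.0013
button 115 [0.5193 0.401  0.0131] 0.0041
[0.1906 0.1914 0.196  0.1978 0.2008] [0.51854102 0.39841468 0.19601568]
```

Request:
arm_command([
  {"wz": 0.1},
  {"wz": 0.2},
  {"wz": 0.31},
])

```text
validation failed for argument at $.in...
```

```bash
cat >> h.py <<'E'
YAW=np.radians(50.4); C0=np.array([.4774,.4198,0])
RC=R.from_euler('z',YAW)
def cab(x,y,z): return C0+RC.apply([x,y,z])          # cabinet -> world
DOWN=R.from_matrix(np.array([[RC.as_matrix()[0,1],RC.as_matrix()[0,0],0],[RC.as_matrix()[1,1],RC.as_matrix()[1,0],0],[0,0,-1.]]))  # y along cabinet x
def go(p,rot=None):
    o=monitor.get_obs(); r=R.from_quat(o['tool_rot']); rot=rot or r
    d=r.inv().apply(np.array(p)-o['eef_pos'])*100; w=(r.inv()*rot).as_rotvec()
    print('d cm',d.round(2),'w',w.round(3),'|d|',np.linalg.norm(d).round(1))
E
python3 - <<'E'
from h import *
print(np.linalg.det(DOWN.as_matrix()),cab(-.065,0,.2))
go(cab(-.065,0,.25),DOWN); go(cab(-.065,0,.183),DOWN)
E
```

```text
0.9999999999999997 [0.43596744 0.36971664 0.2       ]
d cm [-27.54   0.15  -1.95] w [-0.002  0.     0.326] |d| 27.6
d cm [-27.54   0.16   4.75] w [-0.002  0.     0.326] |d| 27.9
```

Request:
arm_command([
  {"dx": 0, "dy": 0, "dz": -2, "wx": 0, "wy": 0, "wz": 0, "grip": 8.5},
  {"dx": 0, "dy": 0, "dz": -3, "wx": 0, "wy": 0, "wz": 0, "grip": 8.5},
])

```text
clock: 0.3
eef_pos: [0.1784, 0.4671, 0.2619]
tool_rot: [0.181, 0.983, 0.0, -0.0]
ft_force: [-0.0, 0.3, -0.2]
grip_width: 0.0852
grasp_force: 0.0
```

Request:
arm_command([
  {"dx": -4, "dy": 0.1, "dz": 0, "wx": 0, "wy": 0, "wz": 0.1, "grip": 8.5},
  {"dx": -8, "dy": 0.1, "dz": 0, "wx": 0, "wy": 0, "wz": 0.2, "grip": 8.5},
  {"dx": -12, "dy": 0.1, "dz": 0, "wx": 0, "wy": 0, "wz": 0.326, "grip": 8.5},
  {"dx": -16, "dy": 0.1, "dz": 0, "wx": 0, "wy": 0, "wz": 0.326, "grip": 8.5},
  {"dx": -20, "dy": 0.1, "dz": 0, "wx": 0, "wy": 0, "wz": 0.326, "grip": 8.5},
  {"dx": -24, "dy": 0.1, "dz": 0, "wx": 0, "wy": 0, "wz": 0.326, "grip": 8.5},
  {"dx": -27.5, "dy": 0.15, "dz": 0, "wx": 0, "wy": 0, "wz": 0.326, "grip": 8.5},
  {"dx": -27.5, "dy": 0.15, "dz": 0, "wx": 0, "wy": 0, "wz": 0.326, "grip": 8.5},
  {"dx": -27.5, "dy": 0.15, "dz": 0, "wx": 0, "wy": 0, "wz": 0.326, "grip": 8.5},
])

```text
clock: 1.2
eef_pos: [0.4362, 0.3699, 0.2608]
tool_rot: [0.339, 0.941, -0.0, -0.0]
ft_force: [0.5, 1.3, -0.4]
grip_width: 0.085
grasp_force: 0.0
```

```bash
cat >> h.py <<'E'
def wristworld():
    z=np.load('pics/wrist.npz'); d=z['d']; f=200/np.tan(np.radians(z['k'][0]/2))
    v,u=np.mgrid[0:400,0:640]; x=u-z['k'][1]; y=v-z['k'][2]; r=np.hypot(x,y)+1e-9; t=r/f
    T=np.where(t<1.45,np.tan(np.minimum(t,1.45)),np.nan)*d
    P=np.stack([x/r*T,-y/r*T,-d,np.ones_like(d)],-1); W=P@np.linalg.inv(z['view']).T; W[d==0]=np.nan
    return z['p'],W[...,:3]
E
python3 - <<'E'
from h import *
p,d=grab('wrist'); p,W=wristworld()
cv2.imwrite('pics/w1.png',p[...,::-1])
q=RC.inv().apply(W.reshape(-1,3)-C0).reshape(W.shape)   # cabinet frame
m=(abs(q[...,0]+.065)<.03)&(abs(q[...,1])<.04)&(q[...,2]>.195)&(q[...,2]<.225)
print('tab',m.sum(),np.percentile(q[m],[5,50,95],axis=0).round(4).tolist())
m=(q[...,0]>-.03)&(q[...,0]<.05)&(q[...,1]<0)&(q[...,1]>-.1)&(q[...,2]>.187)&(q[...,2]<.21)
print('button',m.sum(),np.percentile(q[m],[5,50,95],axis=0).round(4).tolist())
m=(abs(q[...,0])<.07)&(abs(q[...,1])<.13)&(abs(q[...,2]-.177)<.004)
print('roof',m.sum(),np.percentile(q[m],[1,50,99],axis=0).round(4).tolist())
p,W2=grab('scene'); 
m=(W[...,2]>.03)&(W[...,2]<.05)&(W[...,0]>.5)&(W[...,0]<.65)&(abs(W[...,1]-.13)<.06); print('cup',m.sum(),np.nanpercentile(W[m],[3,50,97],axis=0).round(3) if m.sum() else'')
E
```

```text
tab 573 [[-0.0728, -0.0138, 0.1991], [-0.0669, 0.0124, 0.2202], [-0.0617, 0.0174, 0.2249]]
button 826 [[-0.0028, -0.0543, 0.188], [0.0134, -0.0351, 0.1895], [0.0329, -0.0265, 0.1985]]
roof 31129 [[-0.0591, -0.1064, 0.1756], [-0.0116, 0.0278, 0.1775], [0.0547, 0.1073, 0.1793]]
cup 621 [[0.533 0.084 0.031]
 [0.576 0.125 0.037]
 [0.625 0.164 0.044]]
```

View pics/w1.png

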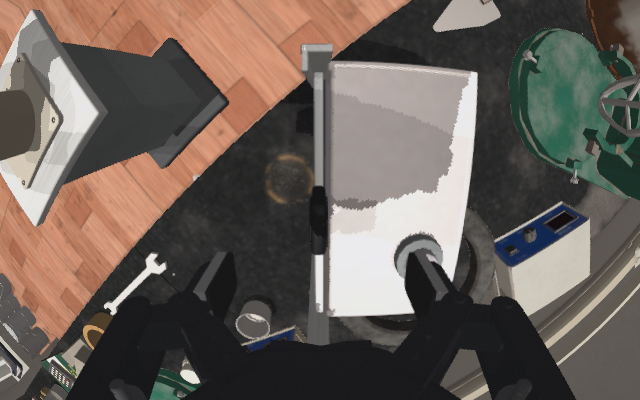

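The wrist view shows the tab at (319,220) between the fingers and the button at (419,258). In the cabinet frame, the roof edges match my fitted pose to about 2 mm. The tab top is about 225 mm up, so the grip point is about 207 mm.

Request:
arm_command([
  {"dx": 0, "dy": -0.1, "dz": 2.5, "wx": 0, "wy": 0, "wz": 0, "grip": 8.5},
  {"dx": 0, "dy": -0.15, "dz": 5, "wx": 0, "wy": 0, "wz": 0, "grip": 8.5},
  {"dx": 0, "dy": -0.15, "dz": 7.1, "wx": 0, "wy": 0, "wz": 0, "grip": 8.5},
  {"dx": 0, "dy": -0.15, "dz": 7.1, "wx": 0, "wy": 0, "wz": 0, "grip": 4},
  {"dx": 0, "dy": -0.15, "dz": 7.1, "wx": 0, "wy": 0, "wz": 0, "grip": 0},
  {"dx": 0, "dy": -0.15, "dz": 7.1, "wx": 0, "wy": 0, "wz": 0, "grip": 0},
  {"dx": 0, "dy": -0.15, "dz": 7.1, "wx": 0, "wy": 0, "wz": 0, "grip": 0},
  {"dx": 0, "dy": -0.15, "dz": 7.1, "wx": 0, "wy": 0, "wz": 0, "grip": 0},
  {"dx": 0, "dy": -0.15, "dz": 7.1, "wx": 0, "wy": 0, "wz": 0, "grip": 0},
  {"dx": 0, "dy": -0.15, "dz": 7.1, "wx": 0, "wy": 0, "wz": 0, "grip": 0},
])

```text
clock: 2.3
eef_pos: [0.4349, 0.3692, 0.191]
tool_rot: [0.339, 0.941, 0.0, 0.0]
ft_force: [-1.6, -1.1, 2.4]
grip_width: 0.0093
grasp_force: 62.0
```

Request:
arm_command([
  {"dx": 0, "dy": 0, "dz": -2, "wx": 0, "wy": 0, "wz": 0, "grip": 0},
  {"dx": 0, "dy": 0, "dz": -4, "wx": 0, "wy": 0, "wz": 0, "grip": 0},
  {"dx": 0, "dy": 0, "dz": -6, "wx": 0, "wy": 0, "wz": 0, "grip": 0},
  {"dx": 0, "dy": 0, "dz": -8, "wx": 0, "wy": 0, "wz": 0, "grip": 0},
  {"dx": 0, "dy": 0, "dz": -10, "wx": 0, "wy": 0, "wz": 0, "grip": 0},
  {"dx": 0, "dy": 0, "dz": -12, "wx": 0, "wy": 0, "wz": 0, "grip": 0},
  {"dx": 0, "dy": 0, "dz": -13.5, "wx": 0, "wy": 0, "wz": 0, "grip": 0},
  {"dx": 0, "dy": 0, "dz": -14.5, "wx": 0, "wy": 0, "wz": 0, "grip": 0},
  {"dx": 0, "dy": 0, "dz": -14.9, "wx": 0, "wy": 0, "wz": 0, "grip": 0},
  {"dx": 0, "dy": 0, "dz": -14.9, "wx": 0, "wy": 0, "wz": 0, "grip": 0},
])

```text
clock: 3.3
eef_pos: [0.4345, 0.3689, 0.329]
tool_rot: [0.339, 0.941, -0.007, -0.004]
ft_force: [4.5, 3.6, -36.1]
grip_width: 0.0093
grasp_force: 64.9
```

Request:
arm_command([
  {"dx": 0, "dy": 0, "dz": 0.5, "wx": 0, "wy": 0, "wz": 0, "grip": 0},
  {"dx": 0, "dy": 0, "dz": 1, "wx": 0, "wy": 0, "wz": 0, "grip": 0},
  {"dx": 0, "dy": 0, "dz": 1, "wx": 0, "wy": 0, "wz": 0, "grip": 0},
])

```text
clock: 3.6
eef_pos: [0.4348, 0.3692, 0.3288]
tool_rot: [0.339, 0.941, -0.0, -0.0]
ft_force: [1.0, 1.1, -13.5]
grip_width: 0.0093
grasp_force: 68.2
```

```bash
python3 - <<'E'
from h import *
p,d=grab('scene')
p,W=world('scene')
q=RC.inv().apply(W.reshape(-1,3)-C0).reshape(W.shape)
m=(abs(q[...,0]+.069)<.008)&(abs(q[...,1])<.09)&(q[...,2]>.12)
print(np.histogram(q[m][:,2],np.arange(.12,.4,.005)))
cv2.imwrite('pics/s2.png',cv2.resize(p[40:260,180:400],None,fx=2.7,fy=2.7,interpolation=2)[...,::-1])
E
```

```text
(array([  0,   0,   0,   0,   0,   0,   0,   2,  72, 108, 109,  98, 104,
       106, 111,  94, 111, 108, 114, 100, 113, 110, 110, 117, 112, 109,
       115, 105, 112, 120, 122, 125, 108, 116, 115, 122, 128, 107, 132,
       127,  30,  18,  14,  14,  13,  11,   7,  15,   7,   1,   1,   0,
         0,   0,   0,   1]), array([0.12 , 0.125, 0.13 , 0.135, 0.14 , 0.145, 0.15 , 0.155, 0.16 ,
       0.165, 0.17 , 0.175, 0.18 , 0.185, 0.19 , 0.195, 0.2  , 0.205,
       0.21 , 0.215, 0.22 , 0.225, 0.23 , 0.235, 0.24 , 0.245, 0.25 ,
       0.255, 0.26 , 0.265, 0.27 , 0.275, 0.28 , 0.285, 0.29 , 0.295,
       0.3  , 0.305, 0.31 , 0.315, 0.32 , 0.325, 0.33 , 0.335, 0.34 ,
       0.345, 0.35 , 0.355, 0.36 , 0.365, 0.37 , 0.375, 0.38 , 0.385,
       0.39 , 0.395, 0.4  ]))
```

View pics/s2.png

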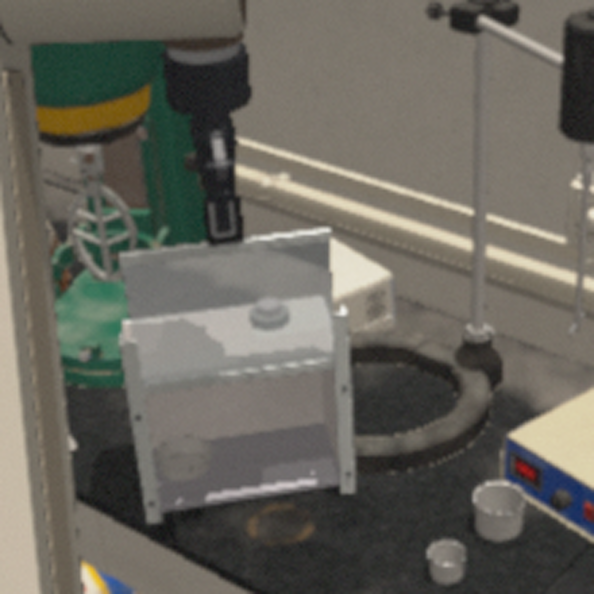

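The crop shows the sash fully up, with its lower edge at z 0.161 m as it should be. The dish is inside on the left at crop (183,458), and the larger cup is at crop (498,510). Next I'll release and back off.

Request:
arm_command([
  {"dx": 0, "dy": 0, "dz": 0.1, "wx": 0, "wy": 0, "wz": 0, "grip": 3},
  {"dx": 0, "dy": 0, "dz": 0.1, "wx": 0, "wy": 0, "wz": 0, "grip": 4},
  {"dx": 0, "dy": 0, "dz": 0.1, "wx": 0, "wy": 0, "wz": 0, "grip": 4},
  {"dx": 0, "dy": 0, "dz": -2, "wx": 0, "wy": 0, "wz": 0, "grip": 4},
  {"dx": 0, "dy": 0, "dz": -5, "wx": 0, "wy": 0, "wz": 0, "grip": 6},
  {"dx": 0, "dy": 0, "dz": -7, "wx": 0, "wy": 0, "wz": 0, "grip": 8.5},
  {"dx": 0, "dy": 0, "dz": -7, "wx": 0, "wy": 0, "wz": 0, "grip": 8.5},
])

```text
clock: 4.35
eef_pos: [0.4356, 0.3698, 0.404]
tool_rot: [0.339, 0.941, 0.004, 0.002]
ft_force: [1.0, -0.4, -0.5]
grip_width: 0.0808
grasp_force: 0.0
```

```bash
cat >> h.py <<'E'
def lean(el,yaw,s):
    z=np.array([np.cos(el)*np.cos(yaw),np.cos(el)*np.sin(yaw),-np.sin(el)]); y=s*np.array([-np.sin(yaw),np.cos(yaw),0])
    return R.from_matrix(np.stack([np.cross(y,z),y,z],1))
def ray(n,u,v,z0):
    z=np.load('pics/%s.npz'%n); f=200/np.tan(np.radians(z['k'][0]/2)); M=np.linalg.inv(z['view'])
    d=M[:3,:3]@[(u-z['k'][1])/f,-(v-z['k'][2])/f,-1]; o=M[:3,3]; return o+d*(z0-o[2])/d[2]
E
python3 - <<'E'
from h import *
o=monitor.get_obs(); print(o['joint_pos'].round(3),o['eef_pos'].round(3))
for u,v,z in((364.6,224.1,.042),(355.5,224,.042),(374.2,224,.042),(364.6,219,.042),(364.6,229.5,.042)): print((u,v),ray('scene',u,v,z).round(4))
p,W=world('scene')
m=np.zeros((400,640),bool); m[205:250,345:385]=True
m&=(W[...,2]>.012)&(W[...,2]<.047)
# remove mixed pixels: keep where local depth gradient is small
print([ (u,W[232,u].round(3).tolist()) for u in range(354,378,2)])
for s in(1,-1):
  for el in(35,):
    go(np.array([.57,.13,.016])-.12*np.array([np.cos(YAW),np.sin(YAW),-.7]),lean(np.radians(el),YAW,s))
E
```

```text
[ 0.704  0.403  0.679  1.838 -0.     1.395] [0.436 0.37  0.404]
(364.6, 224.1) [0.559 0.13  0.042]
(355.5, 224) [0.5444 0.1507 0.042 ]
(374.2, 224) [0.5751 0.1086 0.042 ]
(364.6, 219) [0.5785 0.1431 0.042 ]
(364.6, 229.5) [0.5388 0.1165 0.042 ]
[(354, [0.558, 0.165, -0.002]), (356, [0.538, 0.144, 0.021]), (358, [0.533, 0.134, 0.029]), (360, [0.536, 0.13, 0.029]), (362, [0.536, 0.123, 0.032]), (364, [0.539, 0.118, 0.032]), (366, [0.54, 0.112, 0.034]), (368, [0.546, 0.11, 0.032]), (370, [0.549, 0.105, 0.032]), (372, [0.562, 0.107, 0.022]), (374, [0.589, 0.117, 0.0]), (376, [0.591, 0.111, 0.002])]
d cm [-25.59 -22.19  30.25] w [-0.743 -0.741 -1.439] |d| 45.4
d cm [-25.59 -22.19  30.25] w [-0.741  0.743  1.442] |d| 45.4
```

```bash
python3 - <<'E'
from h import *
print('bottle cap',ray('scene',415.5,233.7,.081), 'foot front',ray('scene',414,262,0.))
go([.484,.037,.25],lean(np.radians(35),YAW,1))
E
```

```text
bottle cap [ 0.56046311 -0.02611299  0.081     ] foot front [ 5.45444761e-01 -3.77133522e-02 -1.11022302e-16]
d cm [-24.91 -22.71  15.24] w [-0.743 -0.741 -1.439] |d| 37.0
```

Request:
arm_command([
  {"dx": -4, "dy": -4, "dz": 0, "wx": -0.06, "wy": -0.06, "wz": -0.12, "grip": 8.5},
  {"dx": -7, "dy": -7, "dz": 1, "wx": -0.12, "wy": -0.12, "wz": -0.23, "grip": 8.5},
  {"dx": -10, "dy": -10, "dz": 3, "wx": -0.18, "wy": -0.18, "wz": -0.35, "grip": 8.5},
  {"dx": -13, "dy": -13, "dz": 5, "wx": -0.24, "wy": -0.24, "wz": -0.46, "grip": 8.5},
  {"dx": -16, "dy": -15.5, "dz": 7, "wx": -0.3, "wy": -0.3, "wz": -0.58, "grip": 8.5},
  {"dx": -19, "dy": -18, "dz": 9, "wx": -0.36, "wy": -0.36, "wz": -0.69, "grip": 8.5},
  {"dx": -21, "dy": -20, "dz": 11, "wx": -0.42, "wy": -0.42, "wz": -0.81, "grip": 8.5},
  {"dx": -23, "dy": -22, "dz": 13, "wx": -0.48, "wy": -0.48, "wz": -0.92, "grip": 8.5},
  {"dx": -24, "dy": -22.7, "dz": 14, "wx": -0.54, "wy": -0.54, "wz": -1.04, "grip": 8.5},
  {"dx": -24.9, "dy": -22.7, "dz": 15.2, "wx": -0.6, "wy": -0.6, "wz": -1.16, "grip": 8.5},
])

```text
clock: 5.35
eef_pos: [0.4808, 0.0343, 0.247]
tool_rot: [-0.234, 0.893, 0.162, 0.348]
ft_force: [0.2, 1.0, 0.8]
grip_width: 0.085
grasp_force: 0.0
```

```bash
python3 - <<'E'
from h import *
print(monitor.get_obs()['joint_pos'].round(2))
go([.484,.037,.2],lean(np.radians(35),YAW,1))
E
```

```text
[-0.32 -0.13 -0.63  0.58  0.64 -0.66]
d cm [ 2.99 -0.54  3.61] w [-0.159 -0.159 -0.299] |d| 4.7
```

Request:
arm_command([
  {"dx": 0.8, "dy": -0.1, "dz": 0.9, "wx": -0.05, "wy": -0.05, "wz": -0.1, "grip": 8.5},
  {"dx": 1.6, "dy": -0.3, "dz": 1.9, "wx": -0.1, "wy": -0.1, "wz": -0.2, "grip": 8.5},
  {"dx": 3, "dy": -0.5, "dz": 3.6, "wx": -0.159, "wy": -0.159, "wz": -0.299, "grip": 8.5},
  {"dx": 3, "dy": -0.5, "dz": 3.6, "wx": -0.159, "wy": -0.159, "wz": -0.299, "grip": 8.5},
])

```text
clock: 5.75
eef_pos: [0.4825, 0.0382, 0.1951]
tool_rot: [-0.373, 0.806, 0.201, 0.413]
ft_force: [-0.8, -0.3, -0.4]
grip_width: 0.0851
grasp_force: 0.0
```

```bash
python3 - <<'E'
from h import *
print(monitor.get_obs()['joint_pos'].round(2))
p,d=grab('wrist'); p,W=wristworld()
cv2.imwrite('pics/w3.png',p[...,::-1])
go([.484,.037,.08],lean(np.radians(35),YAW,1))
from scipy.optimize import least_squares
for n,c,r,z0,z1 in(('cup',(.56,.13),.027,.034,.046),('small',(.466,.132),.0175,.02,.034),('bottle',(.56,-.026),.0235,.02,.055)):
    m=(np.hypot(W[...,0]-c[0],W[...,1]-c[1])<r+.025)&(W[...,2]>z0)&(W[...,2]<z1); w=W[m]
    v,u=np.nonzero(m)
    f=least_squares(lambda k:np.hypot(*(w[:,:2]-k).T)-r,c,loss='soft_l1',f_scale=.002)
    print(n,len(w),f.x.round(4),np.median(abs(f.fun)).round(4),(u.mean(),v.mean()),w[:,2].max())
E
```

```text
[-0.44  0.08 -0.69  0.48  0.91 -1.14]
d cm [ 9.63 -0.29  6.74] w [ 0.003 -0.006 -0.014] |d| 11.8
cup 907 [0.5608 0.1279] 0.0023 (np.float64(308.8445424476295), np.float64(122.26130099228224)) 0.04597333736681347
small 614 [0.4666 0.1305] 0.0005 (np.float64(392.7312703583062), np.float64(76.57003257328991)) 0.030424224644822584
bottle 1761 [ 0.5605 -0.0256] 0.0003 (np.float64(192.97160704145372), np.float64(32.64168086314594)) 0.05499614695534255
```

View pics/w3.png

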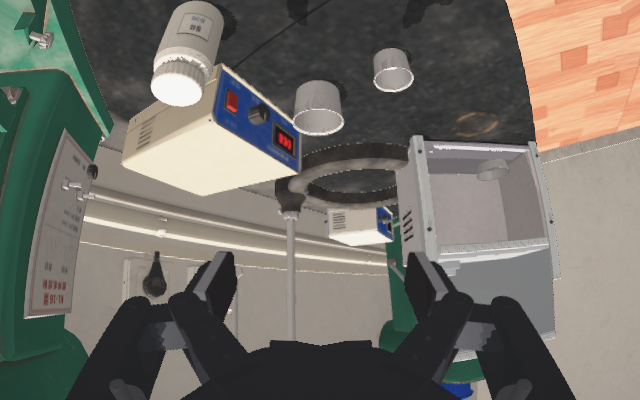

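```bash
python3 - <<'E'
from h import *
o=monitor.get_obs(); r=R.from_quat(o['tool_rot'])
z=np.load('pics/wrist.npz'); M=np.linalg.inv(z['view'])
print('cam in tool',r.inv().apply(M[:3,3]-o['eef_pos']).round(3),'cam -z in tool',r.inv().apply(-M[:3,2]).round(2))
p,W=wristworld(); c=np.array([.560,.129,0])
q=RC.inv().apply(W.reshape(-1,3)-c).reshape(W.shape)  # approach frame at cup
v,u=np.mgrid[0:400,0:640]
m=(q[...,2]>.02)&(q[...,2]<.09)&(abs(q[...,0])<.12)&(abs(q[...,1])<.14)&(v<215)&(u<300)&(u>130)&~((v<125)&(u<225))
m&=np.hypot(q[...,0],q[...,1])>.036
w=q[m]
for lo in np.arange(-.14,.14,.02):
    s=w[(w[:,1]>=lo)&(w[:,1]<lo+.02)]
    if len(s)>20: print(lo.round(2),len(s),'min x',np.percentile(s[:,0],2).round(3),'z',np.percentile(s[:,2],[5,95]).round(3))
# cup rim ring check
m=(np.hypot(q[...,0],q[...,1])<.04)&(q[...,2]>.038)&(q[...,2]<.046); s=q[m]; print('rim',np.percentile(s,[2,98],axis=0).round(3).tolist())
m=(np.hypot(q[...,0],q[...,1])<.04)&(q[...,2]>.005)&(q[...,2]<.035)&(q[...,0]<0); s=q[m]; print('wall',np.percentile(s,[1,99],axis=0).round(3).tolist())
E
```

```text
cam in tool [ 0.081  0.001 -0.143] cam -z in tool [-0.3   0.    0.95]
-0.14 1063 min x -0.05 z [0.07  0.077]
-0.12 1098 min x -0.056 z [0.075 0.077]
-0.1 1365 min x -0.059 z [0.029 0.077]
-0.08 2152 min x -0.052 z [0.025 0.077]
-0.06 1567 min x -0.031 z [0.028 0.077]
-0.04 868 min x 0.026 z [0.024 0.077]
rim [[-0.027, -0.025, 0.038], [0.025, 0.027, 0.043]]
wall [[-0.027, -0.022, 0.005], [-0.008, 0.025, 0.035]]
```

The wrist view is upside down: bottle at (190,50), larger cup at (318,108), small cup at (393,70), and the cabinet with the dish at right. The grey instrument box stands only about 40 mm behind the cup centre. So I'll approach along yaw 10° at 45° lean, which keeps the fingers clear of the box and the body clear of the small cup.

```bash
python3 - <<'E'
from h import *
L=lean(np.radians(45),np.radians(10),1); z=L.as_matrix()[:,2]
f=np.array([.56,.129,.031])+.024*z; print(f)
go(f-.12*z,L); print(f-.12*z)
E
```

```text
[0.57671274 0.13194691 0.01402944]
d cm [ 4.24  4.18 11.19] w [0.543 0.157 0.442] |d| 12.7
[0.49314903 0.11721237 0.09888225]
```

Request:
arm_command([
  {"dx": 0.4, "dy": 1, "dz": 1, "wx": 0.1, "wy": 0.03, "wz": 0.08, "grip": 7.6},
  {"dx": 1, "dy": 2, "dz": 2.5, "wx": 0.2, "wy": 0.06, "wz": 0.17, "grip": 7.6},
  {"dx": 1.6, "dy": 3, "dz": 4, "wx": 0.31, "wy": 0.09, "wz": 0.26, "grip": 7.6},
  {"dx": 2.4, "dy": 3.8, "dz": 6.5, "wx": 0.42, "wy": 0.12, "wz": 0.34, "grip": 7.6},
  {"dx": 3.4, "dy": 4.18, "dz": 9, "wx": 0.543, "wy": 0.157, "wz": 0.442, "grip": 7.6},
  {"dx": 4.24, "dy": 4.18, "dz": 11.2, "wx": 0.543, "wy": 0.157, "wz": 0.442, "grip": 7.6},
  {"dx": 4.24, "dy": 4.18, "dz": 11.2, "wx": 0.543, "wy": 0.157, "wz": 0.442, "grip": 7.6},
  {"dx": 4.24, "dy": 4.18, "dz": 11.2, "wx": 0.543, "wy": 0.157, "wz": 0.442, "grip": 7.6},
])

```text
clock: 6.6
eef_pos: [0.4952, 0.1193, 0.1031]
tool_rot: [-0.084, 0.918, 0.034, 0.386]
ft_force: [-0.1, -0.6, 1.3]
grip_width: 0.0761
grasp_force: 0.0
```

```bash
python3 - <<'E'
from h import *
L=lean(np.radians(45),np.radians(10),1); z=L.as_matrix()[:,2]
f=np.array([.56,.129,.031])+.024*z
go(f,L)
print(monitor.get_obs()['joint_pos'].round(2))
p,d=grab('wrist'); p,W=wristworld()
m=(np.hypot(W[...,0]-.56,W[...,1]-.129)<.036)&(W[...,2]>.036)&(W[...,2]<.046); w=W[m]
# rim: convex hull circle of rim pts
c,r=cv2.minEnclosingCircle((w[:,:2]*1000).astype(np.float32)); print(len(w),c,r,np.percentile(w,[2,98],axis=0).round(3).tolist())
E
```

```text
d cm [ 0.6  -0.2  12.12] w [0.003 0.011 0.007] |d| 12.1
[ 0.28  0.08 -1.03 -0.33 -0.07  0.07]
1064 (558.24462890625, 129.6326904296875) 28.045305252075195 [[0.532, 0.105, 0.036], [0.584, 0.155, 0.043]]
```

Request:
arm_command([
  {"dx": 0.3, "dy": -0.1, "dz": 3, "wx": 0, "wy": 0.01, "wz": 0, "grip": 7.6},
  {"dx": 0.5, "dy": -0.1, "dz": 6, "wx": 0, "wy": 0.01, "wz": 0, "grip": 7.6},
  {"dx": 0.5, "dy": -0.1, "dz": 8.5, "wx": 0, "wy": 0.01, "wz": 0, "grip": 7.6},
  {"dx": 0.5, "dy": -0.1, "dz": 10.5, "wx": 0, "wy": 0.01, "wz": 0, "grip": 7.6},
  {"dx": 0.5, "dy": -0.1, "dz": 12, "wx": 0, "wy": 0.01, "wz": 0, "grip": 7.6},
  {"dx": 0.5, "dy": -0.1, "dz": 12, "wx": 0, "wy": 0.01, "wz": 0, "grip": 7.6},
])

```text
clock: 7.25
eef_pos: [0.5783, 0.1285, 0.0148]
tool_rot: [-0.081, 0.92, 0.032, 0.382]
ft_force: [-0.2, 0.2, 0.3]
grip_width: 0.0758
grasp_force: 0.0
```

Request:
arm_command([
  {"dx": 0, "dy": 0.35, "dz": 0, "wx": 0, "wy": 0, "wz": 0, "grip": 7.6},
  {"dx": 0, "dy": 0.35, "dz": 0, "wx": 0, "wy": 0, "wz": 0, "grip": 6},
  {"dx": 0, "dy": 0.35, "dz": 0, "wx": 0, "wy": 0, "wz": 0, "grip": 4},
  {"dx": 0, "dy": 0.35, "dz": 0, "wx": 0, "wy": 0, "wz": 0, "grip": 4},
  {"dx": 0, "dy": 0.35, "dz": 0, "wx": 0, "wy": 0, "wz": 0, "grip": 4},
  {"dx": 0, "dy": 0.35, "dz": 0, "wx": 0, "wy": 0, "wz": 0, "grip": 4},
  {"dx": 0, "dy": 0.35, "dz": 0, "wx": 0, "wy": 0, "wz": 0, "grip": 4},
])

```text
clock: 7.95
eef_pos: [0.5761, 0.1338, 0.0154]
tool_rot: [-0.083, 0.92, 0.032, 0.382]
ft_force: [-3.9, -1.2, 8.2]
grip_width: 0.0516
grasp_force: 62.8
```

Request:
arm_command([
  {"dx": -0.7, "dy": 0, "dz": -0.7, "wx": 0, "wy": 0, "wz": 0, "grip": 4},
  {"dx": -2, "dy": 0, "dz": -2, "wx": 0, "wy": 0, "wz": 0, "grip": 4},
  {"dx": -4, "dy": 0, "dz": -4, "wx": 0, "wy": 0, "wz": 0, "grip": 4},
  {"dx": -6, "dy": 0, "dz": -6, "wx": 0, "wy": 0, "wz": 0, "grip": 4},
  {"dx": -7, "dy": 0, "dz": -7, "wx": 0, "wy": 0, "wz": 0, "grip": 4},
  {"dx": -7, "dy": 0, "dz": -7, "wx": 0, "wy": 0, "wz": 0, "grip": 4},
])

```text
clock: 8.55
eef_pos: [0.5768, 0.1349, 0.116]
tool_rot: [-0.083, 0.919, 0.033, 0.383]
ft_force: [-0.5, 0.3, -0.1]
grip_width: 0.0517
grasp_force: 63.0
```

```bash
python3 - <<'E'
from h import *
print(monitor.get_obs()['joint_pos'].round(2))
L=lean(np.radians(45),YAW,1)
go(cab(-.19,-.045,.115),L); print(cab(-.19,-.045,.1))
E
```

```text
[ 0.26  0.18 -0.82 -0.22 -0.06  0.06]
d cm [ 11.55  14.11 -11.56] w [-0.499  0.002 -0.492] |d| 21.6
[0.39096254 0.2447184  0.1       ]
```

```bash
python3 - <<'E'
from h import *
L=lean(np.radians(45),YAW,1)
go(cab(-.13,-.045,.10),L); print(cab(-.13,-.045,.1))
E
```

```text
d cm [ 9.37 17.98 -7.25] w [-0.499  0.002 -0.492] |d| 21.5
[0.42920798 0.2909492  0.1       ]
```

Request:
arm_command([
  {"dx": 2, "dy": 1, "dz": -1.5, "wx": -0.06, "wy": 0, "wz": -0.06, "grip": 4},
  {"dx": 3.5, "dy": 3, "dz": -3, "wx": -0.12, "wy": 0, "wz": -0.12, "grip": 4},
  {"dx": 5, "dy": 6, "dz": -4.5, "wx": -0.18, "wy": 0, "wz": -0.18, "grip": 4},
  {"dx": 6, "dy": 9, "dz": -5.5, "wx": -0.24, "wy": 0, "wz": -0.24, "grip": 4},
  {"dx": 7, "dy": 12, "dz": -6.3, "wx": -0.31, "wy": 0, "wz": -0.31, "grip": 4},
  {"dx": 8, "dy": 14.5, "dz": -7, "wx": -0.38, "wy": 0, "wz": -0.38, "grip": 4},
  {"dx": 9, "dy": 16.5, "dz": -7.2, "wx": -0.44, "wy": 0, "wz": -0.44, "grip": 4},
  {"dx": 9.37, "dy": 18, "dz": -7.25, "wx": -0.499, "wy": 0, "wz": -0.492, "grip": 4},
  {"dx": 9.37, "dy": 18, "dz": -7.25, "wx": -0.499, "wy": 0, "wz": -0.492, "grip": 4},
])

```text
clock: 9.45
eef_pos: [0.427, 0.2905, 0.0954]
tool_rot: [-0.393, 0.837, 0.164, 0.343]
ft_force: [-1.2, -0.2, -1.0]
grip_width: 0.0517
grasp_force: 63.0
```

```bash
python3 - <<'E'
from h import *
print(monitor.get_obs()['joint_pos'].round(2))
L=lean(np.radians(45),YAW,1)
go(cab(-.11,-.045,.0335),L);go(cab(-.0045,-.045,.0335),L)
grab('scene'); p,W=world('scene')
cv2.imwrite('pics/s4.png',cv2.resize(p[90:270,200:400],None,fx=3,fy=3,interpolation=2)[...,::-1])
E
```

```text
[ 0.41  0.13 -0.96 -0.24  0.33 -0.35]
d cm [ 2.81 -0.17  5.93] w [ 0.003 -0.006 -0.003] |d| 6.6
d cm [-4.7  -0.18 13.35] w [ 0.003 -0.006 -0.003] |d| 14.1
```

View pics/s4.png

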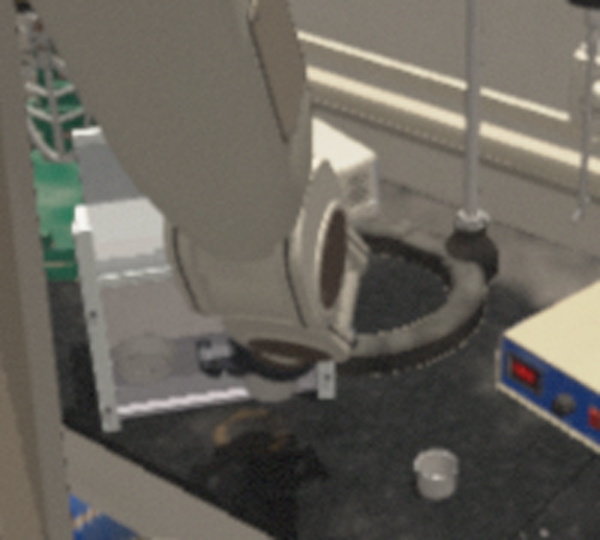

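The crop shows the cup held upright in front of the opening at crop (270,385), with the dish visible at (145,360). Next I'll lower it and slide it in.

Request:
arm_command([
  {"dx": 1, "dy": -0.1, "dz": 2, "wx": 0, "wy": 0, "wz": 0, "grip": 4},
  {"dx": 2, "dy": -0.17, "dz": 4, "wx": 0, "wy": 0, "wz": 0, "grip": 4},
  {"dx": 2.8, "dy": -0.17, "dz": 5.9, "wx": 0, "wy": 0, "wz": 0, "grip": 4},
  {"dx": 2.8, "dy": -0.17, "dz": 5.9, "wx": 0, "wy": 0, "wz": 0, "grip": 4},
  {"dx": 2.8, "dy": -0.17, "dz": 5.9, "wx": 0, "wy": 0, "wz": 0, "grip": 4},
])

```text
clock: 10.0
eef_pos: [0.4422, 0.3057, 0.0346]
tool_rot: [-0.393, 0.837, 0.163, 0.344]
ft_force: [-0.3, 0.1, -0.7]
grip_width: 0.0518
grasp_force: 63.0
```

```bash
python3 - <<'E'
from h import *
L=lean(np.radians(45),YAW,1)
go(cab(-.0045,-.045,.0345),L)
o=monitor.get_obs();print(RC.inv().apply(o['eef_pos']-C0).round(4))
E
```

```text
d cm [-7.51  0.08  7.46] w [ 0.002 -0.005 -0.004] |d| 10.6
[-0.1103 -0.0457  0.0346]
```

Request:
arm_command([
  {"dx": -1.5, "dy": 0.05, "dz": 1.5, "wx": 0, "wy": 0, "wz": 0, "grip": 4},
  {"dx": -3, "dy": 0.05, "dz": 3, "wx": 0, "wy": 0, "wz": 0, "grip": 4},
  {"dx": -4, "dy": 0.08, "dz": 4, "wx": 0, "wy": 0, "wz": 0, "grip": 4},
  {"dx": -4.5, "dy": 0.08, "dz": 4.5, "wx": 0, "wy": 0, "wz": 0, "grip": 4},
])

```text
clock: 10.4
eef_pos: [0.481, 0.3543, 0.0346]
tool_rot: [-0.392, 0.838, 0.163, 0.342]
ft_force: [-14.9, -10.3, 0.4]
grip_width: 0.0516
grasp_force: 62.7
```

```bash
python3 - <<'E'
from h import *
o=monitor.get_obs();print(RC.inv().apply(o['eef_pos']-C0).round(4),o['ft_force'].round(1),o['ft_torque'].round(2),o['joint_pos'].round(2))
r=R.from_quat(o['tool_rot'])
p,d=grab('wrist'); p,W=wristworld(); o=monitor.get_obs();print(o['ft_force'].round(1),o['ft_torque'].round(2),o['eef_pos'].round(4))
cv2.imwrite('pics/w5.png',p[...,::-1])
q=RC.inv().apply(W.reshape(-1,3)-C0)
g,dd=grab('scene'); p,W=world('scene'); q=RC.inv().apply(W.reshape(-1,3)-C0).reshape(W.shape)
m=(abs(q[...,0]+.067)<.012)&(abs(q[...,1])<.09)&(q[...,2]>.12)&(q[...,2]<.34); s=q[m]
for a in np.arange(.12,.34,.02):
    t=s[(s[:,2]>=a)&(s[:,2]<a+.02)]; print(a.round(2),len(t),np.median(t[:,0]).round(4) if len(t) else '')
E
```

```text
[-0.0481 -0.0445  0.0346] [-14.9 -10.3   0.4] [-1.66  1.96 -0.38] [ 0.5   0.4  -0.84 -0.42  0.26 -0.27]
[-5.3 -3.  -1.8] [-1.    1.04  0.03] [0.4806 0.3545 0.0342]
0.12 0 
0.14 1 -0.0625
0.16 143 -0.0691
0.18 155 -0.069
0.2 162 -0.0687
0.22 163 -0.0689
0.24 156 -0.0688
0.26 147 -0.0689
0.28 128 -0.0688
0.3 123 -0.0694
0.32 1 -0.0742
0.34 0
```

View pics/w5.png

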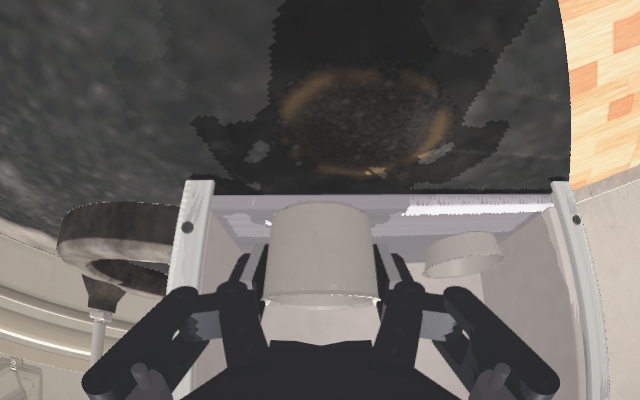

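The wrist view shows the cup (320,250) hanging straight between the pads, inside the opening, with the dish clear at (463,255).

Request:
arm_command([
  {"dx": 0, "dy": 0, "dz": 0, "wx": 0, "wy": 0, "wz": 0, "grip": 4},
])

```text
clock: 10.6
eef_pos: [0.4805, 0.3545, 0.0347]
tool_rot: [-0.393, 0.838, 0.164, 0.343]
ft_force: [-5.2, -2.7, -2.0]
grip_width: 0.0518
grasp_force: 63.1
```

```bash
python3 - <<'E'
from h import *
o=monitor.get_obs(); r=R.from_quat(o['tool_rot'])
p,W=wristworld(); T=r.inv().apply(W.reshape(-1,3)-o['eef_pos']).reshape(W.shape); q=RC.inv().apply(W.reshape(-1,3)-C0).reshape(W.shape)
for (u,v) in [(95,385),(120,345),(185,300),(210,305),(240,280),(150,320),(540,385),(455,300),(170,240),(188,225)]:
    print((u,v),'tool',T[v,u].round(3),'cab',q[v,u].round(3))
m=(q[...,2]>.014)&(q[...,2]<.034)&(q[...,1]>.025)&(q[...,1]<.1)&(q[...,0]>-.05)&(q[...,0]<.045); v,u=np.nonzero(m); k=(u>415)&(u<510)&(v>225)&(v<285)
s=q[m][k]; print('dish',len(s),np.percentile(s,[2,98],axis=0).round(3).tolist())
m=(abs(q[...,2]-.012)<.006)&(abs(q[...,1])<.1)&(abs(q[...,0])<.045); print('floor',np.median(q[m],axis=0))
m=(np.hypot(q[...,0]+.066,q[...,1]+.0445)<.035)&(abs(T[...,1])<.026)&(q[...,2]<.07)&(q[...,2]>.012); v,u=np.nonzero(m);k=(u>262)&(u<380)&(v>203)&(v<305); s=q[m][k]; print('cup',np.percentile(s,[1,99],axis=0).round(3).tolist())
E
```

```text
(95, 385) tool [ 0.012 -0.061 -0.104] cab [-0.13  -0.106  0.1  ]
(120, 345) tool [ 0.012 -0.062 -0.087] cab [-0.118 -0.106  0.088]
(185, 300) tool [ 0.013 -0.048 -0.059] cab [-0.099 -0.093  0.068]
(210, 305) tool [ 0.007 -0.041 -0.054] cab [-0.092 -0.085  0.068]
(240, 280) tool [ 0.012 -0.031 -0.042] cab [-0.087 -0.075  0.056]
(150, 320) tool [ 0.012 -0.057 -0.072] cab [-0.107 -0.102  0.077]
(540, 385) tool [ 0.013  0.06  -0.104] cab [-0.13   0.016  0.1  ]
(455, 300) tool [nan nan nan] cab [nan nan nan]
(170, 240) tool [ 0.006 -0.086  0.004] cab [-0.05  -0.13   0.028]
(188, 225) tool [nan nan nan] cab [nan nan nan]
dish 2798 [[-0.026, 0.034, 0.015], [0.034, 0.092, 0.031]]
floor [-0.02373325  0.02454613  0.0123137 ]
cup [[-0.091, -0.069, 0.022], [-0.04, -0.02, 0.062]]
```

Request:
arm_command([
  {"dx": 1.4, "dy": 0, "dz": -1.4, "wx": 0, "wy": 0, "wz": 0, "grip": 4},
  {"dx": 1.4, "dy": 0, "dz": -1.4, "wx": 0, "wy": 0, "wz": 0, "grip": 4},
  {"dx": 1.4, "dy": 0, "dz": -1.4, "wx": 0, "wy": 0, "wz": 0, "grip": 4},
])

```text
clock: 10.9
eef_pos: [0.4709, 0.3405, 0.0367]
tool_rot: [-0.392, 0.837, 0.163, 0.346]
ft_force: [0.0, -0.0, -0.3]
grip_width: 0.052
grasp_force: 63.2
```

Request:
arm_command([
  {"dx": -0.3, "dy": 1, "dz": -0.3, "wx": 0, "wy": 0, "wz": 0, "grip": 4},
  {"dx": -0.3, "dy": 2, "dz": -0.3, "wx": 0, "wy": 0, "wz": 0, "grip": 4},
  {"dx": -0.3, "dy": 2, "dz": -0.3, "wx": 0, "wy": 0, "wz": 0, "grip": 4},
  {"dx": -0.3, "dy": 2, "dz": -0.3, "wx": 0, "wy": 0, "wz": 0, "grip": 4},
])

```text
clock: 11.3
eef_pos: [0.4545, 0.3541, 0.0398]
tool_rot: [-0.394, 0.836, 0.164, 0.345]
ft_force: [-0.0, 0.2, -0.6]
grip_width: 0.0512
grasp_force: 63.2
```

Request:
arm_command([
  {"dx": -0.7, "dy": 0, "dz": 0.7, "wx": 0, "wy": 0, "wz": 0, "grip": 4},
  {"dx": -1.4, "dy": 0, "dz": 1.4, "wx": 0, "wy": 0, "wz": 0, "grip": 4},
  {"dx": -1.4, "dy": 0, "dz": 1.4, "wx": 0, "wy": 0, "wz": 0, "grip": 4},
  {"dx": -1.4, "dy": 0, "dz": 1.4, "wx": 0, "wy": 0, "wz": 0, "grip": 4},
])

```text
clock: 11.7
eef_pos: [0.4681, 0.369, 0.0397]
tool_rot: [-0.393, 0.837, 0.163, 0.345]
ft_force: [0.1, -0.1, -1.3]
grip_width: 0.0518
grasp_force: 63.2
```

```bash
python3 - <<'E'
from h import *
o=monitor.get_obs();print(RC.inv().apply(o['eef_pos']-C0).round(4),o['ft_force'].round(1),o['ft_torque'].round(2))
E
```

```text
[-0.0451 -0.0252  0.0397] [ 0.1 -0.1 -1.3] [-0.6   0.56 -0.01]
```

Request:
arm_command([
  {"dx": -0.5, "dy": 0, "dz": 0.9, "wx": 0, "wy": 0, "wz": 0, "grip": 4},
  {"dx": -1.2, "dy": 0, "dz": 1.6, "wx": 0, "wy": 0, "wz": 0, "grip": 4},
  {"dx": -1.2, "dy": 0, "dz": 1.6, "wx": 0, "wy": 0, "wz": 0, "grip": 4},
  {"dx": -1.2, "dy": 0, "dz": 1.6, "wx": 0, "wy": 0, "wz": 0, "grip": 4},
])

```text
clock: 12.1
eef_pos: [0.4805, 0.3842, 0.0368]
tool_rot: [-0.393, 0.837, 0.164, 0.345]
ft_force: [-0.2, -0.6, -1.2]
grip_width: 0.0513
grasp_force: 63.2
```

Request:
arm_command([
  {"dx": -0.7, "dy": 0, "dz": 0.7, "wx": 0, "wy": 0, "wz": 0, "grip": 4},
  {"dx": -1.4, "dy": 0, "dz": 1.4, "wx": 0, "wy": 0, "wz": 0, "grip": 4},
  {"dx": -1.4, "dy": 0, "dz": 1.4, "wx": 0, "wy": 0, "wz": 0, "grip": 4},
  {"dx": -1.4, "dy": 0, "dz": 1.4, "wx": 0, "wy": 0, "wz": 0, "grip": 4},
])

```text
clock: 12.5
eef_pos: [0.4931, 0.3995, 0.0369]
tool_rot: [-0.393, 0.837, 0.164, 0.345]
ft_force: [-0.5, 0.1, -1.6]
grip_width: 0.0517
grasp_force: 63.2
```

```bash
python3 - <<'E'
from h import *
o=monitor.get_obs();print(RC.inv().apply(o['eef_pos']-C0).round(4),o['ft_force'].round(1),o['ft_torque'].round(2))
p,d=grab('wrist'); p,W=wristworld(); q=RC.inv().apply(W.reshape(-1,3)-C0).reshape(W.shape)
m=(q[...,2]>.014)&(q[...,2]<.034)&(q[...,1]>.03)&(q[...,1]<.1)&(abs(q[...,0])<.045); s=q[m]; print('dish',len(s),np.percentile(s,[2,98],axis=0).round(3).tolist())
cx=o and RC.inv().apply(o['eef_pos']-C0)
m=(np.hypot(q[...,0]-cx[0]+.0175,q[...,1]-cx[1])<.029)&(q[...,2]>.014)&(q[...,2]<.07); s=q[m]; print('cup',len(s),np.percentile(s,[1,99],axis=0).round(3).tolist())
E
```

```text
[-0.0056 -0.025   0.0369] [-0.5  0.1 -1.6] [-0.7   0.56  0.01]
dish 4520 [[-0.026, 0.034, 0.015], [0.034, 0.093, 0.031]]
cup 11920 [[-0.049, -0.051, 0.024], [0.003, 0.002, 0.066]]
```

Request:
arm_command([
  {"dx": 0.3, "dy": 0, "dz": 0.3, "wx": 0, "wy": 0, "wz": 0, "grip": 4},
  {"dx": 0.57, "dy": 0, "dz": 0.57, "wx": 0, "wy": 0, "wz": 0, "grip": 4},
  {"dx": 0.57, "dy": 0, "dz": 0.57, "wx": 0, "wy": 0, "wz": 0, "grip": 4},
  {"dx": 0.64, "dy": 0, "dz": 0.64, "wx": 0, "wy": 0, "wz": 0, "grip": 4},
  {"dx": 0.64, "dy": 0, "dz": 0.64, "wx": 0, "wy": 0, "wz": 0, "grip": 4},
])

```text
clock: 13.05
eef_pos: [0.4928, 0.3991, 0.0276]
tool_rot: [-0.393, 0.837, 0.163, 0.345]
ft_force: [-0.9, -0.2, -0.4]
grip_width: 0.0517
grasp_force: 63.2
```

Request:
arm_command([
  {"dx": 0.07, "dy": 0, "dz": 0.07, "wx": 0, "wy": 0, "wz": 0, "grip": 4},
  {"dx": 0.14, "dy": 0, "dz": 0.14, "wx": 0, "wy": 0, "wz": 0, "grip": 4},
  {"dx": 0.14, "dy": 0, "dz": 0.14, "wx": 0, "wy": 0, "wz": 0, "grip": 4},
])

```text
clock: 13.35
eef_pos: [0.4936, 0.3999, 0.0274]
tool_rot: [-0.393, 0.836, 0.164, 0.346]
ft_force: [-2.7, -1.8, 6.1]
grip_width: 0.0515
grasp_force: 63.7
```

Request:
arm_command([
  {"dx": 0, "dy": 0, "dz": 0, "wx": 0, "wy": 0, "wz": 0, "grip": 5.4},
  {"dx": 0, "dy": 0, "dz": 0, "wx": 0, "wy": 0, "wz": 0, "grip": 5.8},
  {"dx": 0, "dy": 0, "dz": 0, "wx": 0, "wy": 0, "wz": 0, "grip": 6.2},
  {"dx": 0, "dy": 0, "dz": 0, "wx": 0, "wy": 0, "wz": 0, "grip": 6.2},
  {"dx": 0, "dy": 0, "dz": 0, "wx": 0, "wy": 0, "wz": 0, "grip": 6.2},
])

```text
clock: 13.85
eef_pos: [0.4928, 0.3991, 0.0256]
tool_rot: [-0.393, 0.837, 0.163, 0.345]
ft_force: [0.5, -0.3, -0.1]
grip_width: 0.0622
grasp_force: 0.0
```

```bash
python3 - <<'E'
from h import *
o=monitor.get_obs(); c=RC.inv().apply(o['eef_pos']-C0); print(c.round(4),o['ft_force'].round(1))
p,d=grab('wrist'); p,W=wristworld(); q=RC.inv().apply(W.reshape(-1,3)-C0).reshape(W.shape)
m=(np.hypot(q[...,0]+.023,q[...,1]+.025)<.03)&(q[...,2]>.014)&(q[...,2]<.06); s=q[m]; print('cup',len(s),np.percentile(s,[1,99],axis=0).round(3).tolist())
cv2.imwrite('pics/w6.png',p[180:,80:600][...,::-1])
E
```

```text
[-0.0061 -0.025   0.0256] [ 0.5 -0.3 -0.1]
cup 10957 [[-0.049, -0.049, 0.015], [0.003, -0.0, 0.055]]
```

View pics/w6.png

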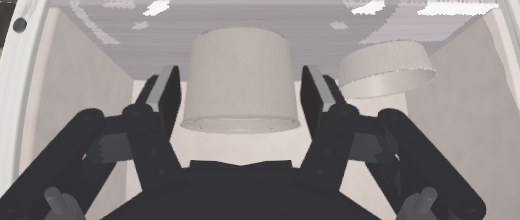

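The crop shows the cup upright on the floor at (240,80), clear of both pads, with the dish untouched at (388,70). Next I'll back straight out.

Request:
arm_command([
  {"dx": 0.7, "dy": 0, "dz": -0.7, "wx": 0, "wy": 0, "wz": 0, "grip": 6.2},
  {"dx": 1.7, "dy": 0, "dz": -1.7, "wx": 0, "wy": 0, "wz": 0, "grip": 6.2},
  {"dx": 3, "dy": 0, "dz": -3, "wx": 0, "wy": 0, "wz": 0, "grip": 6.2},
  {"dx": 4.5, "dy": 0, "dz": -4.5, "wx": 0, "wy": 0, "wz": 0, "grip": 6.2},
  {"dx": 6, "dy": 0, "dz": -6, "wx": 0, "wy": 0, "wz": 0, "grip": 6.2},
  {"dx": 7.5, "dy": 0, "dz": -7.5, "wx": 0, "wy": 0, "wz": 0, "grip": 6.2},
  {"dx": 9, "dy": 0, "dz": -9, "wx": 0, "wy": 0, "wz": 0, "grip": 6.2},
  {"dx": 9, "dy": 0, "dz": -9, "wx": 0, "wy": 0, "wz": 0, "grip": 6.2},
])

```text
clock: 14.7
eef_pos: [0.4082, 0.2985, 0.0245]
tool_rot: [-0.392, 0.838, 0.163, 0.342]
ft_force: [-0.1, 0.1, 0.7]
grip_width: 0.0621
grasp_force: 0.0
```

```bash
python3 - <<'E'
from h import *
o=monitor.get_obs(); c=RC.inv().apply(o['eef_pos']-C0); print(c.round(4),o['ft_force'].round(1),o['joint_pos'].round(2))
p,d=grab('wrist'); p,W=wristworld(); q=RC.inv().apply(W.reshape(-1,3)-C0).reshape(W.shape)
m=(np.hypot(q[...,0]+.023,q[...,1]+.025)<.033)&(q[...,2]>.014)&(q[...,2]<.06); s=q[m]; print('cup',len(s),np.percentile(s,[1,99],axis=0).round(3).tolist())
m=(q[...,2]>.014)&(q[...,2]<.034)&(q[...,1]>.03)&(q[...,1]<.1)&(abs(q[...,0])<.045); s=q[m]; print('dish',len(s),np.percentile(s,[2,98],axis=0).round(3).tolist())
go(cab(-.2,0,.42),DOWN); go(cab(-.2,0,.42))
E
```

```text
[-0.1376 -0.024   0.0245] [-0.1  0.1  0.7] [ 0.46  0.36 -1.07 -0.59  0.29 -0.31]
cup 2896 [[-0.049, -0.048, 0.015], [0.002, 0.0, 0.054]]
dish 155 [[-0.021, 0.032, 0.014], [0.028, 0.087, 0.031]]
d cm [-23.16   2.61 -32.58] w [0.612 0.608 1.48 ] |d| 40.1
d cm [-23.16   2.61 -32.58] w [0. 0. 0.] |d| 40.1
```

Request:
arm_command([
  {"dx": -2, "dy": 0.3, "dz": -3, "wx": 0, "wy": 0, "wz": 0, "grip": 5},
  {"dx": -5, "dy": 0.6, "dz": -6, "wx": 0.05, "wy": 0.05, "wz": 0.11, "grip": 5},
  {"dx": -8, "dy": 1, "dz": -10, "wx": 0.1, "wy": 0.1, "wz": 0.23, "grip": 5},
  {"dx": -11, "dy": 1.4, "dz": -14, "wx": 0.15, "wy": 0.15, "wz": 0.35, "grip": 5},
  {"dx": -14, "dy": 1.8, "dz": -18, "wx": 0.2, "wy": 0.2, "wz": 0.47, "grip": 5},
  {"dx": -17, "dy": 2.2, "dz": -22, "wx": 0.25, "wy": 0.25, "wz": 0.6, "grip": 5},
  {"dx": -20, "dy": 2.6, "dz": -26, "wx": 0.3, "wy": 0.3, "wz": 0.72, "grip": 5},
  {"dx": -22, "dy": 2.6, "dz": -29, "wx": 0.35, "wy": 0.35, "wz": 0.85, "grip": 5},
  {"dx": -23.2, "dy": 2.6, "dz": -32, "wx": 0.4, "wy": 0.4, "wz": 0.97, "grip": 5},
  {"dx": -23.2, "dy": 2.6, "dz": -32.6, "wx": 0.45, "wy": 0.45, "wz": 1.09, "grip": 5},
])

```text
clock: 15.75
eef_pos: [0.3506, 0.2676, 0.4263]
tool_rot: [0.109, 0.984, 0.061, 0.124]
ft_force: [1.1, 0.5, -1.2]
grip_width: 0.0501
grasp_force: 0.0
```

```bash
python3 - <<'E'
from h import *
o=monitor.get_obs(); c=RC.inv().apply(o['eef_pos']-C0); print(c.round(4),o['joint_pos'].round(2))
go(cab(-.18,0,.41),DOWN)
E
```

```text
[-0.1981  0.0007  0.4263] [ 0.72 -0.09  0.1   1.51 -0.1   0.93]
d cm [-0.45  1.31  2.  ] w [0.201 0.194 0.468] |d| 2.4
```

Request:
arm_command([
  {"dx": 0, "dy": 0.3, "dz": 0.4, "wx": 0.05, "wy": 0.05, "wz": 0.12, "grip": 5},
  {"dx": 0, "dy": 0.6, "dz": 0.8, "wx": 0.1, "wy": 0.1, "wz": 0.24, "grip": 5},
  {"dx": -0.3, "dy": 1, "dz": 1.2, "wx": 0.15, "wy": 0.15, "wz": 0.36, "grip": 5},
  {"dx": -0.45, "dy": 1.3, "dz": 2, "wx": 0.201, "wy": 0.194, "wz": 0.468, "grip": 5},
  {"dx": -0.45, "dy": 1.3, "dz": 2, "wx": 0.201, "wy": 0.194, "wz": 0.468, "grip": 5},
])

```text
clock: 16.25
eef_pos: [0.3644, 0.2811, 0.4023]
tool_rot: [0.337, 0.941, -0.004, -0.002]
ft_force: [1.2, 0.4, -0.6]
grip_width: 0.0499
grasp_force: 0.0
```

```bash
python3 - <<'E'
from h import *
p,d=grab('wrist'); p,W=wristworld(); q=RC.inv().apply(W.reshape(-1,3)-C0).reshape(W.shape)
m=(abs(q[...,0]+.065)<.03)&(abs(q[...,1])<.03)&(q[...,2]>.325)&(q[...,2]<.39); s=q[m]
print('tab',len(s),np.percentile(s,[2,50,98],axis=0).round(4).tolist() if len(s) else '')
t=s[s[:,2]>np.percentile(s[:,2],98)-.004]; print('top',np.percentile(t,[5,95],axis=0).round(4).tolist())
go(cab(-.066,0,.41),DOWN);go(cab(-.066,0,.328),DOWN)
E
```

```text
tab 1537 [[-0.0737, -0.0162, 0.3263], [-0.0722, 0.0025, 0.3523], [-0.0645, 0.0173, 0.3632]]
top [[-0.0725, -0.015, 0.3597], [-0.0644, 0.0159, 0.3632]]
d cm [ 0.04 11.36 -0.76] w [-0.007  0.001  0.006] |d| 11.4
d cm [ 0.05 11.42  7.44] w [-0.007  0.001  0.006] |d| 13.6
```

Request:
arm_command([
  {"dx": 0, "dy": 2, "dz": -0.8, "wx": 0, "wy": 0, "wz": 0, "grip": 6},
  {"dx": 0, "dy": 5, "dz": -0.8, "wx": 0, "wy": 0, "wz": 0, "grip": 6},
  {"dx": 0, "dy": 8, "dz": -0.8, "wx": 0, "wy": 0, "wz": 0, "grip": 6},
  {"dx": 0, "dy": 11.2, "dz": -0.8, "wx": 0, "wy": 0, "wz": 0, "grip": 6},
  {"dx": 0, "dy": 11.2, "dz": -0.8, "wx": 0, "wy": 0, "wz": 0, "grip": 6},
  {"dx": 0, "dy": 11.2, "dz": 1.5, "wx": 0, "wy": 0, "wz": 0, "grip": 6},
  {"dx": 0, "dy": 11.2, "dz": 4, "wx": 0, "wy": 0, "wz": 0, "grip": 6},
  {"dx": 0, "dy": 11.2, "dz": 6.8, "wx": 0, "wy": 0, "wz": 0, "grip": 6},
  {"dx": 0, "dy": 11.2, "dz": 6.8, "wx": 0, "wy": 0, "wz": 0, "grip": 6},
  {"dx": 0, "dy": 11.2, "dz": 6.8, "wx": 0, "wy": 0, "wz": 0, "grip": 6},
])

```text
clock: 17.3
eef_pos: [0.4326, 0.3659, 0.3375]
tool_rot: [0.336, 0.942, -0.002, -0.0]
ft_force: [-0.3, 0.3, 0.1]
grip_width: 0.0597
grasp_force: 0.0
```

Request:
arm_command([
  {"dx": 0, "dy": 0.3, "dz": 0.3, "wx": 0, "wy": 0, "wz": 0, "grip": 5},
  {"dx": 0, "dy": 0.3, "dz": 0.3, "wx": 0, "wy": 0, "wz": 0, "grip": 3},
  {"dx": 0, "dy": 0.3, "dz": 0.3, "wx": 0, "wy": 0, "wz": 0, "grip": 0},
  {"dx": 0, "dy": 0.3, "dz": 0.3, "wx": 0, "wy": 0, "wz": 0, "grip": 0},
  {"dx": 0, "dy": 0.3, "dz": 0.3, "wx": 0, "wy": 0, "wz": 0, "grip": 0},
  {"dx": 0, "dy": 0.3, "dz": 0.3, "wx": 0, "wy": 0, "wz": 0, "grip": 0},
  {"dx": 0, "dy": 0.3, "dz": 0.3, "wx": 0, "wy": 0, "wz": 0, "grip": 0},
  {"dx": 0, "dy": 0.3, "dz": 0.3, "wx": 0, "wy": 0, "wz": 0, "grip": 0},
])

```text
clock: 18.1
eef_pos: [0.4354, 0.3686, 0.3332]
tool_rot: [0.337, 0.942, -0.002, -0.001]
ft_force: [-0.9, -0.6, 3.6]
grip_width: 0.0089
grasp_force: 61.7
```

Gripped. Now I'll lower it 14.3 cm first, then feel for the stop.

Request:
arm_command([
  {"dx": 0, "dy": 0, "dz": 1.5, "wx": 0, "wy": 0, "wz": 0, "grip": 0},
  {"dx": 0, "dy": 0, "dz": 3.5, "wx": 0, "wy": 0, "wz": 0, "grip": 0},
  {"dx": 0, "dy": 0, "dz": 5.5, "wx": 0, "wy": 0, "wz": 0, "grip": 0},
  {"dx": 0, "dy": 0, "dz": 7.5, "wx": 0, "wy": 0, "wz": 0, "grip": 0},
  {"dx": 0, "dy": 0, "dz": 9.5, "wx": 0, "wy": 0, "wz": 0, "grip": 0},
  {"dx": 0, "dy": 0, "dz": 11.5, "wx": 0, "wy": 0, "wz": 0, "grip": 0},
  {"dx": 0, "dy": 0, "dz": 12.8, "wx": 0, "wy": 0, "wz": 0, "grip": 0},
  {"dx": 0, "dy": 0, "dz": 13.4, "wx": 0, "wy": 0, "wz": 0, "grip": 0},
  {"dx": 0, "dy": 0, "dz": 13.4, "wx": 0, "wy": 0, "wz": 0, "grip": 0},
])

```text
clock: 19.0
eef_pos: [0.4353, 0.3685, 0.1976]
tool_rot: [0.337, 0.942, -0.003, -0.001]
ft_force: [3.7, 3.9, -7.1]
grip_width: 0.0087
grasp_force: 60.2
```

```bash
cat > sash.py <<'E'
from h import *
print(monitor.get_obs()['eef_pos'].round(4))
grab('scene'); p,W=world('scene'); q=RC.inv().apply(W.reshape(-1,3)-C0).reshape(W.shape)
m=(abs(q[...,0]+.069)<.006)&(abs(q[...,1])<.088)&(q[...,2]>.005)&(q[...,2]<.34); s=q[m]
h,e=np.histogram(s[:,2],np.arange(0,.34,.004)); print(dict(zip((e[:-1]*1000).round().astype(int).tolist(),h.tolist())))
E
python3 sash.py
```

```text
[0.4353 0.3685 0.1976]
{0: 0, 4: 0, 8: 6, 12: 4, 16: 1, 20: 4, 24: 37, 28: 70, 32: 68, 36: 78, 40: 68, 44: 66, 48: 73, 52: 65, 56: 69, 60: 65, 64: 67, 68: 78, 72: 59, 76: 75, 80: 73, 84: 75, 88: 75, 92: 71, 96: 64, 100: 72, 104: 77, 108: 69, 112: 74, 116: 77, 120: 80, 124: 69, 128: 73, 132: 75, 136: 74, 140: 73, 144: 77, 148: 66, 152: 90, 156: 82, 160: 79, 164: 76, 168: 64, 172: 83, 176: 86, 180: 78, 184: 19, 188: 16, 192: 8, 196: 6, 200: 7, 204: 7, 208: 7, 212: 8, 216: 7, 220: 6, 224: 6, 228: 0, 232: 0, 236: 0, 240: 0, 244: 0, 248: 0, 252: 0, 256: 0, 260: 0, 264: 0, 268: 0, 272: 0, 276: 0, 280: 0, 284: 0, 288: 0, 292: 0, 296: 0, 300: 1, 304: 0, 308: 0, 312: 0, 316: 0, 320: 0, 324: 0, 328: 1, 332: 1}
```

Request:
arm_command([
  {"dx": 0, "dy": 0, "dz": 0.4, "wx": 0, "wy": 0, "wz": 0, "grip": 0},
  {"dx": 0, "dy": 0, "dz": 0.8, "wx": 0, "wy": 0, "wz": 0, "grip": 0},
  {"dx": 0, "dy": 0, "dz": 1.1, "wx": 0, "wy": 0, "wz": 0, "grip": 0},
  {"dx": 0, "dy": 0, "dz": 1.1, "wx": 0, "wy": 0, "wz": 0, "grip": 0},
])

```text
clock: 19.45
eef_pos: [0.4354, 0.3686, 0.1879]
tool_rot: [0.337, 0.942, -0.002, -0.0]
ft_force: [4.0, 4.1, -0.6]
grip_width: 0.0091
grasp_force: 61.2
```

Request:
arm_command([
  {"dx": 0, "dy": 0, "dz": 0.2, "wx": 0, "wy": 0, "wz": 0, "grip": 0},
  {"dx": 0, "dy": 0, "dz": 0.4, "wx": 0, "wy": 0, "wz": 0, "grip": 0},
  {"dx": 0, "dy": 0, "dz": 0.5, "wx": 0, "wy": 0, "wz": 0, "grip": 0},
  {"dx": 0, "dy": 0, "dz": 0.5, "wx": 0, "wy": 0, "wz": 0, "grip": 0},
])

```text
clock: 19.85
eef_pos: [0.4354, 0.3686, 0.1857]
tool_rot: [0.337, 0.942, -0.001, 0.0]
ft_force: [0.2, 1.7, 12.3]
grip_width: 0.0089
grasp_force: 63.3
```

```bash
python3 sash.py | cut -c1-120
```

```text
[0.4354 0.3686 0.1857]
{0: 0, 4: 1, 8: 7, 12: 45, 16: 58, 20: 74, 24: 68, 28: 70, 32: 56, 36: 68, 40: 67, 44: 81, 48: 64, 52: 66, 56: 60, 60: 7
```

Request:
arm_command([
  {"dx": 0, "dy": 0, "dz": 0.2, "wx": 0, "wy": 0, "wz": 0, "grip": 0},
  {"dx": 0, "dy": 0, "dz": 0.2, "wx": 0, "wy": 0, "wz": 0, "grip": 0},
  {"dx": 0, "dy": 0, "dz": 0.1, "wx": 0, "wy": 0, "wz": 0, "grip": 3},
  {"dx": 0, "dy": 0, "dz": 0, "wx": 0, "wy": 0, "wz": 0, "grip": 4},
  {"dx": 0, "dy": 0, "dz": 0, "wx": 0, "wy": 0, "wz": 0, "grip": 4},
  {"dx": 0, "dy": 0, "dz": -2, "wx": 0, "wy": 0, "wz": 0, "grip": 4},
  {"dx": 0, "dy": 0, "dz": -5, "wx": 0, "wy": 0, "wz": 0, "grip": 4},
  {"dx": 0, "dy": 0, "dz": -8, "wx": 0, "wy": 0, "wz": 0, "grip": 4},
  {"dx": 0, "dy": 0, "dz": -8, "wx": 0, "wy": 0, "wz": 0, "grip": 4},
])

```text
clock: 20.8
eef_pos: [0.4362, 0.3691, 0.2664]
tool_rot: [0.337, 0.942, -0.0, 0.001]
ft_force: [0.1, -0.1, -0.4]
grip_width: 0.0402
grasp_force: 0.0
```

```bash
python3 sash.py | cut -c1-100; python3 - <<'E'
from h import *
p,d=grab('wrist'); p,W=wristworld(); q=RC.inv().apply(W.reshape(-1,3)-C0).reshape(W.shape)
m=(q[...,0]>-.03)&(q[...,0]<.045)&(q[...,1]<-.005)&(q[...,1]>-.09)&(q[...,2]>.185)&(q[...,2]<.21); s=q[m]
print(np.histogram(s[:,2],np.arange(.184,.212,.002)))
t=s[s[:,2]>.194]; c,r=cv2.minEnclosingCircle((t[:,:2]*1000).astype(np.float32)); print(len(t),c,r,np.percentile(t,[3,50,97],axis=0).round(4).tolist())
p,W=world('scene'); q=RC.inv().apply(W.reshape(-1,3)-C0).reshape(W.shape)
m=(q[...,0]>-.03)&(q[...,0]<.045)&(q[...,1]<-.005)&(q[...,1]>-.09)&(q[...,2]>.194)&(q[...,2]<.21); s=q[m]; print('scene',len(s),np.percentile(s,[3,50,97],axis=0).round(4).tolist())
E
```

```text
[0.4362 0.3691 0.2664]
{0: 0, 4: 0, 8: 5, 12: 38, 16: 63, 20: 78, 24: 66, 28: 69, 32: 63, 36: 61, 40: 71, 44: 67, 48: 68, 5
(array([ 29,  72, 641, 185,  38,  40,  67, 448, 124,   0,   0,   0,   0]), array([0.184, 0.186, 0.188, 0.19 , 0.192, 0.194, 0.196, 0.198, 0.2  ,
       0.202, 0.204, 0.206, 0.208, 0.21 ]))
679 (15.337648391723633, -45.71597671508789) 13.468727111816406 [[0.0039, -0.0554, 0.195], [0.0144, -0.0435, 0.1993], [0.026, -0.0336, 0.2006]]
scene 37 [[0.0025, -0.0569, 0.1943], [0.0128, -0.0438, 0.1988], [0.0244, -0.0335, 0.2014]]
```

```bash
python3 - <<'E'
from h import *
go(cab(.015,-.045,.225),DOWN)
E
```

```text
d cm [-4.51  8.2   3.69] w [-0.006  0.     0.004] |d| 10.1
```

Request:
arm_command([
  {"dx": -2, "dy": 3, "dz": 0, "wx": 0, "wy": 0, "wz": 0, "grip": 0},
  {"dx": -3.5, "dy": 6, "dz": 0, "wx": 0, "wy": 0, "wz": 0, "grip": 0},
  {"dx": -4.5, "dy": 8.2, "dz": 0, "wx": 0, "wy": 0, "wz": 0, "grip": 0},
  {"dx": -4.5, "dy": 8.2, "dz": 0, "wx": 0, "wy": 0, "wz": 0, "grip": 0},
  {"dx": -4.5, "dy": 8.2, "dz": 0, "wx": 0, "wy": 0, "wz": 0, "grip": 0},
  {"dx": -4.5, "dy": 8.2, "dz": 2, "wx": 0, "wy": 0, "wz": 0, "grip": 0},
  {"dx": -4.5, "dy": 8.2, "dz": 4, "wx": 0, "wy": 0, "wz": 0, "grip": 0},
  {"dx": -4.5, "dy": 8.2, "dz": 5.5, "wx": 0, "wy": 0, "wz": 0, "grip": 0},
  {"dx": -4.5, "dy": 8.2, "dz": 5.5, "wx": 0, "wy": 0, "wz": 0, "grip": 0},
])

```text
clock: 21.8
eef_pos: [0.519, 0.4013, 0.2044]
tool_rot: [0.337, 0.942, -0.006, -0.003]
ft_force: [0.1, -0.9, -0.1]
grip_width: 0.0001
grasp_force: 0.0
```

```bash
python3 - <<'E'
from h import *
go(cab(.015,-.045,.193),DOWN); print(monitor.get_obs()['grip_width'])
E
```

```text
d cm [-0.12  0.29  1.14] w [-0.012 -0.001  0.005] |d| 1.2
7.657370698776838e-05
```

Request:
arm_command([
  {"dx": -0.1, "dy": 0.2, "dz": 0.4, "wx": 0, "wy": 0, "wz": 0, "grip": 0},
  {"dx": -0.1, "dy": 0.2, "dz": 0.8, "wx": 0, "wy": 0, "wz": 0, "grip": 0},
  {"dx": -0.1, "dy": 0.2, "dz": 1.1, "wx": 0, "wy": 0, "wz": 0, "grip": 0},
  {"dx": -0.1, "dy": 0.2, "dz": 1.3, "wx": 0, "wy": 0, "wz": 0, "grip": 0},
  {"dx": -0.1, "dy": 0.2, "dz": 1.3, "wx": 0, "wy": 0, "wz": 0, "grip": 0},
])

```text
clock: 22.3
eef_pos: [0.524, 0.404, 0.1952]
tool_rot: [0.337, 0.942, -0.002, -0.0]
ft_force: [-1.1, 0.2, 3.1]
grip_width: -0.0002
grasp_force: 1.8
```

Request:
arm_command([
  {"dx": 0, "dy": 0, "dz": 0.2, "wx": 0, "wy": 0, "wz": 0, "grip": 0},
  {"dx": 0, "dy": 0, "dz": 0.4, "wx": 0, "wy": 0, "wz": 0, "grip": 0},
  {"dx": 0, "dy": 0, "dz": 0.5, "wx": 0, "wy": 0, "wz": 0, "grip": 0},
  {"dx": 0, "dy": 0, "dz": 0.5, "wx": 0, "wy": 0, "wz": 0, "grip": 0},
])

```text
clock: 22.7
eef_pos: [0.524, 0.4041, 0.193]
tool_rot: [0.337, 0.942, -0.001, 0.0]
ft_force: [-3.2, -2.0, 14.5]
grip_width: 0.0003
grasp_force: 7.0
```

Request:
arm_command([
  {"dx": 0, "dy": 0, "dz": 0.3, "wx": 0, "wy": 0, "wz": 0, "grip": 0},
  {"dx": 0, "dy": 0, "dz": 0.3, "wx": 0, "wy": 0, "wz": 0, "grip": 0},
])

```text
clock: 22.9
eef_pos: [0.5241, 0.4042, 0.1928]
tool_rot: [0.337, 0.942, 0.0, 0.001]
ft_force: [-7.0, -4.6, 23.5]
grip_width: 0.0002
grasp_force: 11.8
```

Request:
arm_command([
  {"dx": 0, "dy": 0, "dz": -0.5, "wx": 0, "wy": 0, "wz": 0, "grip": 0},
  {"dx": 0, "dy": 0, "dz": -2, "wx": 0, "wy": 0, "wz": 0, "grip": 0},
  {"dx": 0, "dy": 0, "dz": -5, "wx": 0, "wy": 0, "wz": 0, "grip": 0},
  {"dx": 0, "dy": 0, "dz": -9, "wx": 0, "wy": 0, "wz": 0, "grip": 0},
  {"dx": 0, "dy": 0, "dz": -10, "wx": 0, "wy": 0, "wz": 0, "grip": 0},
  {"dx": 0, "dy": 0, "dz": -10, "wx": 0, "wy": 0, "wz": 0, "grip": 0},
])

```text
clock: 23.5
eef_pos: [0.5249, 0.4047, 0.2884]
tool_rot: [0.337, 0.942, -0.001, 0.001]
ft_force: [-0.2, 0.0, 0.3]
grip_width: -0.0003
grasp_force: 0.0
```

```bash
python3 sash.py | cut -c1-80; python3 - <<'E'
from h import *
p,W=world('scene'); q=RC.inv().apply(W.reshape(-1,3)-C0).reshape(W.shape)
m=(q[...,0]>-.03)&(q[...,0]<.045)&(q[...,1]<-.005)&(q[...,1]>-.09)&(q[...,2]>.194)&(q[...,2]<.21); print('button',m.sum(),np.percentile(q[m],95,axis=0).round(4))
cv2.imwrite('pics/s9.png',cv2.resize(p[100:330,200:450],None,fx=2.6,fy=2.6,interpolation=2)[...,::-1])
E
```

```text
[0.5249 0.4047 0.2884]
{0: 0, 4: 0, 8: 4, 12: 43, 16: 62, 20: 86, 24: 54, 28: 69, 32: 58, 36: 68, 40: 6
button 36 [ 0.0228 -0.0345  0.2007]
```

View pics/s9.png

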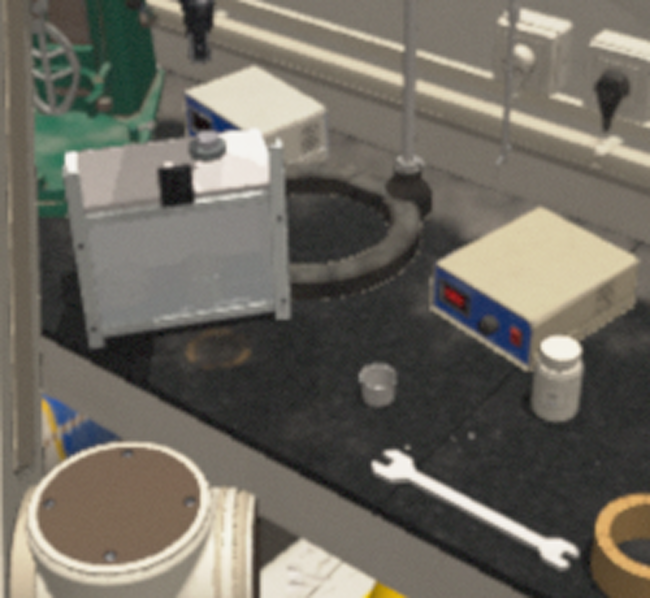

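The last crop shows the sash down (lower edge about 13 mm up), the button sprung back at (207,146), and the bottle, spanner and small cup where they were. The robot is clear of everything.

```bash
python3 -c "
from h import *
print(job.job_done())"
```

```text
the job is handed in; nothing more can be done
None
```

The job is handed in at about 24 s of the 61 s: the larger steel cup stands upright in the cabinet beside the undisturbed dish, the sash is fully down again, and the button was pressed to its stop and sprang back. While I was sliding the cup in, something on the cabinet's right side resisted with about 18 N (limit 40 N), so I backed off and set the cup 20 mm further left than planned.

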